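# Photograph a client's hair clips on the copy stand and box them

## Task

Photograph the client's hair clips: draw the copy stand's sliding tray fully out, lay every clip from the felt mat flat inside it with none touching another, and slide the tray fully home under the camera. Half-press the remote's red release and hold it at its first click for a good second so the camera focuses, then press it fully to take the picture and let it go; never fire it while the tray is not home. Then draw the tray fully out again and lay all the clips flat, in one layer, in the gift box, leaving the tray out, and do not bump the camera or disturb the jar, mug and comb.

Things in the scene. Friction and masses are not known exactly. Their poses are not given: they have to be found in the camera images.
- stand: copy stand: grey baseboard 300 x 555 mm, 18 mm thick, fixed to the table; origin under its centre (the board is shifted 20 mm to +x and 7 mm to -y of it), its y axis runs along the tray's path. A 45 mm wide column stands at +x 147 mm, y +110 mm, up to 490 mm
- camera: black camera, fixed, looking straight down from the column's arm, with a white ring light round the lens; origin on the table under the camera, where the tray's centre is when home. Lowest part (ring light, 104 mm across) 268 mm above the table, camera body 125 x 90 mm at 364 to 406 mm. It must not be bumped (3 N)
- tray (a joint): white sliding tray: m moved along the stand's +y from the front stop. 0 = fully out (drawn away from the camera), 0.22 = home under the camera against the rear stop. Slides with about 5 N of friction and stays where it is left; it starts somewhere between
- tray_in (a point): centre of the tray's inner floor, 32 mm above the table; moves with the tray, axes as the stand's. Inside 200 mm (x) by 200 mm (y), with a lip 8 mm high and 4 mm thick
- tray_bar (a point): centre of the tray's black pull bar, 58 mm above the table: 60 mm long (x), 12 mm thick (y), 18 mm high, on two stems over a flat tongue whose top is 32 mm above the table; it stands 159 mm from the tray's centre on the -y side, 55 mm clear of the lip, and moves with the tray
- remote: black remote release, fixed in a rubber cradle 58 x 120 mm lying along its y axis; handset top 30 mm above the table, origin under the centre. The red button is 25 mm to +y of the origin in a ring 31 mm across whose top is 33 mm above the table
- release_top (a point): centre of the top of the red round release button, 22 mm in diameter, 44 mm above the table when up; goes straight down and springs back
- focus (a joint): first stage of the release, m pressed: 0 up, 0.004 = first click (half-pressed, focusing). Takes 1.0 N to start and 2.5 N to reach the click
- fire (a joint): second stage of the release, m pressed beyond the first click: it gives way only above 7 N; 0.003 = fully pressed (picture taken), 9.4 N there. Half-pressed means focus at its click with fire still 0
- mat: grey felt mat 230 x 210 mm, 3 mm thick, fixed, on which the clips start; origin under its centre
- giftbox: wine-red open gift box, fixed, 218 mm (x) by 180 mm (y) outside, 30 mm high, walls 4 mm; origin under its centre
- gift_in (a point): centre of the gift box's inner floor, 4 mm above the table, axes as the box's; inside 210 x 172 mm
- pinjar: bystander: clear jar with metal lid, 56 mm across, 70 mm high, origin under its centre
- mug: bystander: white mug, 76 mm across, 88 mm high, origin under its centre
- comb: bystander: dark comb lying along its y axis, 180 x 35 x 7 mm, origin under its centre
- clip1: tortoiseshell brown hair clip (barrette), 72 mm long (x) by 24 mm wide (y) by 12 mm high (z), 22 g, long edges rounded; origin at its very centre, 6 mm above what it lies on; lying either face up counts as flat. May be absent (None)
- clip2: green hair clip (barrette), 72 mm long (x) by 24 mm wide (y) by 12 mm high (z), 22 g, long edges rounded; origin at its very centre, 6 mm above what it lies on; lying either face up counts as flat. May be absent (None)
- clip3: red hair clip (barrette), 72 mm long (x) by 24 mm wide (y) by 12 mm high (z), 22 g, long edges rounded; origin at its very centre, 6 mm above what it lies on; lying either face up counts as flat. May be absent (None)
- clip4: dark blue hair clip (barrette), 72 mm long (x) by 24 mm wide (y) by 12 mm high (z), 22 g, long edges rounded; origin at its very centre, 6 mm above what it lies on; lying either face up counts as flat. May be absent (None)
Mind the look-alikes: they are no part of the job. What is shaped like the clip3 but white or yellow is not meant. Leave any yellow look-alike of the clip1 alone.

How it is judged:
On the way, in this order (a step that is already met when the one before it is completed fails the run):
1. with the tray fully out (within 8 mm), every clip lies flat inside it, released, at rest and touching no other clip (value of joint tray below 0.008 m and x of clip1 in the frame of tray_in between -0.09 and 0.09 m and y of clip1 in the frame of tray_in between -0.09 and 0.09 m and z of clip1 in the frame of tray_in between 0.002 and 0.01 m and angle between the z axis of each of clip1, clip2, clip3, clip4 and the z axis of tray_in, either way round below 0.12 rad and x of clip2 in the frame of tray_in between -0.09 and 0.09 m and y of clip2 in the frame of tray_in between -0.09 and 0.09 m and z of clip2 in the frame of tray_in between 0.002 and 0.01 m and x of clip3 in the frame of tray_in between -0.09 and 0.09 m and y of clip3 in the frame of tray_in between -0.09 and 0.09 m and z of clip3 in the frame of tray_in between 0.002 and 0.01 m and x of clip4 in the frame of tray_in between -0.09 and 0.09 m and y of clip4 in the frame of tray_in between -0.09 and 0.09 m and z of clip4 in the frame of tray_in between 0.002 and 0.01 m and contact force between clip1 and clip2 below 0.01 N and contact force between each of clip1, clip2 and clip3 below 0.01 N and contact force between each of clip1, clip2, clip3 and clip4 below 0.01 N and linear speed of each of clip1, clip2, clip3, clip4 below 0.02 m/s and contact force between the fingers and clip1 below 0.05 N and contact force between the fingers and clip2 below 0.05 N and contact force between the fingers and clip3 below 0.05 N and contact force between the fingers and clip4 below 0.05 N), for 0.2 s.
2. the tray is fully home (within 6 mm) with the clips flat in it (value of joint tray above 0.214 m and x of clip1 in the frame of tray_in between -0.09 and 0.09 m and y of clip1 in the frame of tray_in between -0.09 and 0.09 m and z of clip1 in the frame of tray_in between 0.002 and 0.01 m and angle between the z axis of each of clip1, clip2, clip3, clip4 and the z axis of tray_in, either way round below 0.12 rad and x of clip2 in the frame of tray_in between -0.09 and 0.09 m and y of clip2 in the frame of tray_in between -0.09 and 0.09 m and z of clip2 in the frame of tray_in between 0.002 and 0.01 m and x of clip3 in the frame of tray_in between -0.09 and 0.09 m and y of clip3 in the frame of tray_in between -0.09 and 0.09 m and z of clip3 in the frame of tray_in between 0.002 and 0.01 m and x of clip4 in the frame of tray_in between -0.09 and 0.09 m and y of clip4 in the frame of tray_in between -0.09 and 0.09 m and z of clip4 in the frame of tray_in between 0.002 and 0.01 m), for 0.2 s.
3. the release is held at its first click, not pressed further, with the clips lying clear of one another under the camera (all of step 2 and value of joint focus above 0.0028 m and value of joint fire below 0.0008 m and contact force between clip1 and clip2 below 0.01 N and contact force between each of clip1, clip2 and clip3 below 0.01 N and contact force between each of clip1, clip2, clip3 and clip4 below 0.01 N), for 0.8 s.
4. the release is pressed fully, taking the picture (all of step 2 and value of joint fire above 0.0018 m and contact force between clip1 and clip2 below 0.01 N and contact force between each of clip1, clip2 and clip3 below 0.01 N and contact force between each of clip1, clip2, clip3 and clip4 below 0.01 N), for 0.05 s.
5. the release is up and the tray fully out again (within 8 mm) (value of joint tray below 0.008 m and value of joint focus below 0.001 m and value of joint fire below 0.0008 m), for 0.2 s.
At the end, for the whole second after the job is handed in: every clip lies flat and at rest on the gift box's floor (not on another clip or on the rim), the tray is fully out (within 8 mm) and the release is up (all of step 5 and x of clip1 in the frame of gift_in between -0.1 and 0.1 m and y of clip1 in the frame of gift_in between -0.08 and 0.08 m and z of clip1 in the frame of gift_in between 0.002 and 0.01 m and angle between the z axis of each of clip1, clip2, clip3, clip4 and the z axis of gift_in, either way round below 0.12 rad and x of clip2 in the frame of gift_in between -0.1 and 0.1 m and y of clip2 in the frame of gift_in between -0.08 and 0.08 m and z of clip2 in the frame of gift_in between 0.002 and 0.01 m and x of clip3 in the frame of gift_in between -0.1 and 0.1 m and y of clip3 in the frame of gift_in between -0.08 and 0.08 m and z of clip3 in the frame of gift_in between 0.002 and 0.01 m and x of clip4 in the frame of gift_in between -0.1 and 0.1 m and y of clip4 in the frame of gift_in between -0.08 and 0.08 m and z of clip4 in the frame of gift_in between 0.002 and 0.01 m and linear speed of each of clip1, clip2, clip3, clip4 below 0.02 m/s); the robot touches nothing.
It fails at once if the release is fired while the tray is more than 15 mm from home (value of joint fire above 0.0015 m and value of joint tray below 0.205 m).
It fails at once if the camera is bumped with more than 3 N (contact force between any of the arm, the fingers and camera above 3 N).
It fails at once if the jar, mug or comb is moved by more than 30 mm (distance of any of pinjar, mug, comb from where it was at the start of the episode above 0.03 m).
Of clip1, clip2, clip3, clip4 only 3 to 4 are there at a start; the rules pass over those that are not, and their reading is None.
At some moment in a run one of clip1, clip2, clip3, clip4 may be knocked a few centimetres aside while the robot is not near it.
Once in a run the grip may slacken for a moment while it holds something.
It also fails if it takes over 210 s, if anything falls off the work surface, if the arm or the gripper's body presses on something with over 40 N, if the wrist force passes 120 N, or if a joint passes its speed limit or range.

## Robot

A 7-joint arm with a two-finger parallel gripper is mounted at the origin on the work surface. World frame = base frame: x ahead of the robot, y to its left, z up, the work surface at z = 0. Lengths are in m, angles in rad, forces in N, time in s.
With the tool pointing down it reaches from about 0.4 to 0.875 m from the base axis. Payload 6.5 kg.
Tool frame: the origin (TCP) lies between the finger pads; the fingertips stand 19 mm ahead of it and the grasp point (between the pads) is the TCP; z points along the fingers, y is the line along which they close (so a half turn about z gives the same grasp; the last joint's range is limited). The gripper opens to 85 mm and grips with 20 to 120 N. Pads are 22 mm wide; open, the fingers measure 114 mm over their backs; the gripper's body (76 mm by 85 mm) begins 54 mm behind the grasp point. The pads swing forward as they close: fully open they stand 13 mm farther back than shut.
Start: joints at [-0.066, 0.536, -0.004, 1.538, 0.003, 1.067, -0.071], TCP at [0.65, -0, 0.216] pointing down, gripper open.
Joint ranges: [-2.7, 2.7], [-0.37, 2.16], [-1.27, 1.26], [0.24, 2.4], [-1.31, 4.45], [0.19, 1.91], [-2.76, 2.76]. Speed limits (rad/s): [2.39, 2.39, 3.14, 3.14, 3.14, 3.14, 3.14].

## Interface

Orientations are given as a 3x3 rotation matrix whose columns are the frame's x, y, z axes.
In Python, from bench import ctrl, imaging gives the robot as it stands.
- The arm moves only by the tool send_rows, never from a script. Its argument "targets" is a list of rows, each an object of numbers: "x", "y", "z": the shift along the world's x, y, z in cm; "wx", "wy", "wz": the turn, a rotation vector about the world's x, y, z in degrees; "claw": the opening, from 0 (shut) to 1 (fully open). In form: [{"x": .., "y": .., "z": .., "wx": .., "wy": .., "wz": .., "claw": ..}, ...]. A call has exactly 10 rows; each row shifts and turns the commanded pose from where the row before left it; what a row does not reach is not made up. A row lasts 1/10 s, in which the tool goes at most 50 mm and 8.59 degrees, less where a joint would pass 70% of its speed; a pose out of reach is approached as far as the arm can. A call with a gripper value outside its range is refused whole. The fingers move at their own pace and stop on an object; the grip force is fixed at half the most. Time passes only in rows, so rows that do not move let the fingers close, or fill a call up. It gives the time, the measured TCP pose, the force, the opening and the grip force at its end, in the units of the state.
- ctrl.observe(): the state, without advancing time (a new reading comes with each control period).
- imaging.read_camera(name): name is "scene" or "side" or "wrist"; returns a dict with "img" (400x640x3 uint8, blue, green, red), "vertical_fov" (degrees; the focal length in pixels is half the picture's height over the tangent of half this angle, whatever the lens; pixels are square), "cx", "cy" (the principal point, pixels), "k1" (the pictures are not rectified: a ray, as slopes to the right and down, at radius r is drawn at 1 + k1 r^2 times it, then the intrinsics apply), "xyz" and "rotation" of the camera in the world; the wrist camera has in their place "T_tool_cam" (4x4, takes a point from camera to tool coordinates, whose origin is the TCP and whose axes are the flange's). Camera axes: x right, y up, looking along -z (the intrinsics and any distortion apply to the point x, -y, -z); pixel columns grow to the right and rows downward; lengths in m; the calibration is good to about 2 mm. A picture is of the moment at which its call begins: read the wrist's pose just before it. There is no depth.
- ctrl.close_job(): hands the job in; it is judged then, once.
The state is a dict: "t": time; "joint_pos": joint angles; "qvel": joint speeds; "joint_torque": joint torques, N m; "position": TCP position; "ee_rot": TCP orientation; "ft_force": force on the tool from outside, world axes, zero at the start; "wrist_torque": the same for the moment, N m; "grip_width": finger opening in m; "gripper_force": force on a finger pad.
Only numpy, scipy, OpenCV 4.12 (cv2) and the standard library are available. Lean on these libraries where they do the work, as an engineer would, in place of code of your own. Each camera call takes 0.05 s, during which the arm holds its last target. There are 200 camera calls.

## Working session

There is one attempt and no reset: what is moved stays moved. The work goes in short steps, Python scripts to look and compute and a tool call to move; the robot and the scene stay as the last step left them, time stands still between calls to the robot, and variables do not carry over. Pictures are saved under pics/ and viewed, at most 14 in all, crops included, and the job is handed in when it is done.

Besides the shell and the picture viewer there is one more tool, called as a command line: name --argument value ..., lists and objects as JSON in quotes. send_rows: Moves the arm, as the interface text tells. Its arguments: {"type":"object","properties":{"targets":{"type":"array","items":{"type":"object","properties":{"x":{"type":"number"},"y":{"type":"number"},"z":{"type":"number"},"wx":{"type":"number"},"wy":{"type":"number"},"wz":{"type":"number"},"claw":{"type":"number"}}}}},"required":["targets"]}

```bash
mkdir -p pics; ls
cat > h.py <<'E'
import numpy as np, cv2
from bench import ctrl, imaging
def cam(name):
    s=ctrl.observe(); c=imaging.read_camera(name)
    if name=="wrist":
        T=np.array(c["T_tool_cam"]); R=np.array(s["ee_rot"])
        c["R"]=R@T[:3,:3]; c["p"]=np.array(s["position"])+R@T[:3,3]
    else: c["R"]=np.array(c["rotation"]); c["p"]=np.array(c["xyz"])
    c["f"]=200/np.tan(np.radians(c["vertical_fov"])/2)
    c["K"]=np.array([[c["f"],0,c["cx"]],[0,c["f"],c["cy"]],[0,0,1]]); c["D"]=np.array([c["k1"],0,0,0.])
    return c
def world(c,uv,z):
    uv=np.array(uv,float).reshape(-1,1,2)
    n=cv2.undistortPoints(uv,c["K"],c["D"]).reshape(-1,2)
    d=np.c_[n[:,0],-n[:,1],-np.ones(len(n))]@c["R"].T
    return c["p"]+d*((z-c["p"][2])/d[:,2])[:,None]
def pix(c,P):
    q=(np.array(P,float).reshape(-1,3)-c["p"])@c["R"]
    q=q*[1,-1,-1]
    return cv2.projectPoints(q,np.zeros(3),np.zeros(3),c["K"],c["D"])[0].reshape(-1,2)
def topdown(c,x0,x1,y0,y1,z,s=1000):
    # image: rows = x descending (ahead up), cols = y descending (left is left)
    xs=np.arange(x1,x0,-1/s); ys=np.arange(y1,y0,-1/s)
    X,Y=np.meshgrid(xs,ys,indexing='ij')
    m=pix(c,np.stack([X,Y,np.full_like(X,z)],-1).reshape(-1,3)).reshape(*X.shape,2).astype(np.float32)
    return cv2.remap(c["img"],m[...,0],m[...,1],cv2.INTER_LINEAR)
E
python3 - <<'E'
from h import *
for n in ["scene","side","wrist"]:
    c=cam(n); cv2.imwrite(f"pics/{n}0.png",c["img"]); print(n,c["vertical_fov"],c["k1"],c["p"].round(3),c["R"].round(2).tolist())
a=[cv2.imread(f"pics/{n}0.png") for n in ["scene","side"]]
cv2.imwrite("pics/both0.png",cv2.resize(np.vstack(a),(480,600)))
E
```

```text
pics
scene 52.849687578334944 -0.1053375898482628 [1.249 0.206 1.223] [[-0.36, -0.8, 0.48], [0.93, -0.31, 0.19], [-0.01, 0.51, 0.86]]
side 55.5049965516548 -0.0033516233757882375 [ 0.379 -0.913  0.694] [[0.96, 0.16, -0.22], [-0.27, 0.55, -0.79], [0.0, 0.82, 0.57]]
wrist 68.80513680381651 -0.00874661336535589 [0.65  0.075 0.374] [[1.0, -0.0, 0.0], [0.0, 0.96, 0.3], [-0.0, -0.3, 0.96]]
```

View pics/scene0.png

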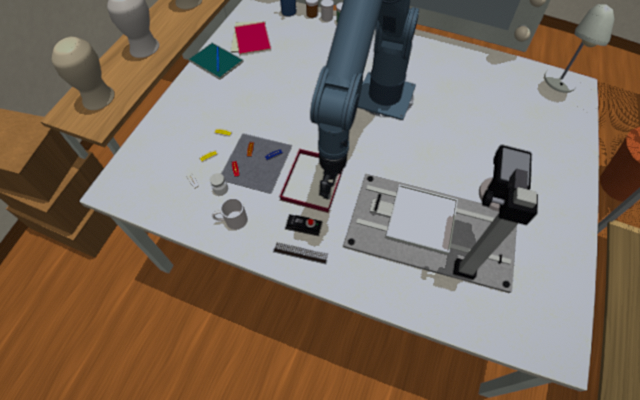

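View pics/side0.png

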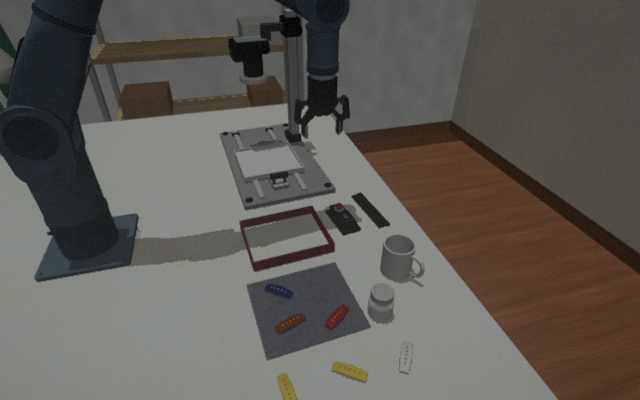

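Run:
```python
from h import *
c=cam("scene")
t=topdown(c,0.3,1.0,-0.5,0.5,0.03,800)
# grid
for i in range(0,8): cv2.putText(t,f"{1.0-i*.1:.1f}",(0,i*80+4),0,.35,(0,0,255),1); cv2.line(t,(0,i*80),(800,i*80),(200,120,0),1)
for j in range(0,10): cv2.line(t,(j*80,0),(j*80,560),(200,120,0),1); cv2.putText(t,f"{.5-j*.1:.1f}",(j*80,10),0,.35,(0,0,255),1)
cv2.imwrite("pics/td0.png",t)
```

```text
(no output)
```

View pics/td0.png

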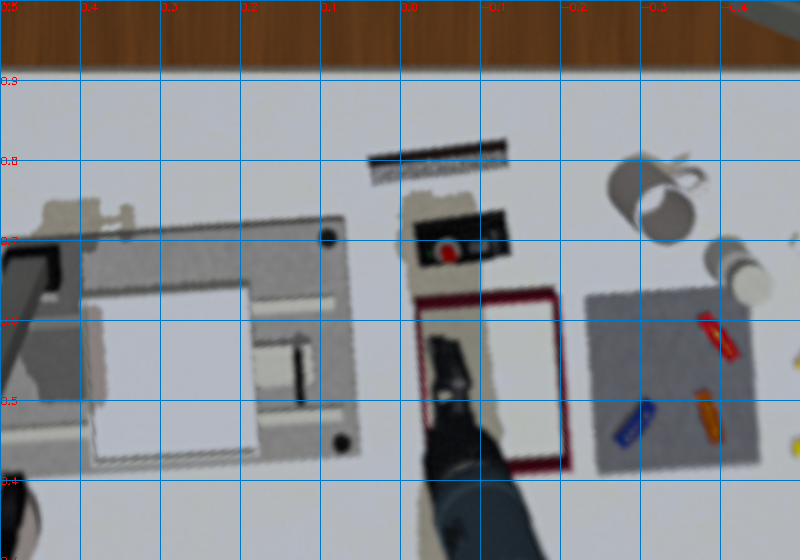

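```bash
cat >> h.py <<'E'
COL={"brown":((5,150,90),(16,255,255)),"red":((0,150,90),(4,255,255)),"blue":((108,120,50),(128,255,255)),"green":((40,90,30),(85,255,255))}
def blobs(c,x0,x1,y0,y1,z,s=2000,amin=600):
    t=topdown(c,x0,x1,y0,y1,z,s); h=cv2.cvtColor(t,cv2.COLOR_BGR2HSV); out=[]
    for n,(lo,hi) in COL.items():
        m=cv2.inRange(h,lo,hi)
        if n=="red": m|=cv2.inRange(h,(172,150,90),(180,255,255))
        m=cv2.morphologyEx(m,cv2.MORPH_CLOSE,np.ones((9,9)))
        for k in cv2.findContours(m,0,2)[0]:
            if cv2.contourArea(k)<amin: continue
            b=cv2.boxPoints(cv2.minAreaRect(k)); r=cv2.minAreaRect(k)
            e1,e2=b[1]-b[0],b[2]-b[1]; l=e1 if np.hypot(*e1)>np.hypot(*e2) else e2
            X,Y=x1-r[0][1]/s, y1-r[0][0]/s
            ang=np.degrees(np.arctan2(-l[0],-l[1]))  # long axis angle in world xy
            ang=(ang+90)%180-90
            out.append((n,round(X,4),round(Y,4),round(ang,1),[round(v/s*1000) for v in r[1]]))
    return out
E
python3 - <<'E'
from h import *
for n in ["scene","side"]:
    c=cam(n)
    for b in blobs(c,.4,.68,-.46,-.22,.012): print(n,b)
    if n=="scene":
        print("ring?",world(c,[[493,192]],.268).round(3))
        t=topdown(c,.60,.75,-.15,.0,.044,2000); h=cv2.cvtColor(t,cv2.COLOR_BGR2HSV)
        m=cv2.inRange(h,(0,150,90),(6,255,255))|cv2.inRange(h,(172,150,90),(180,255,255))
        M=cv2.moments(m); print("btn",.75-M['m01']/M['m00']/2000, -M['m10']/M['m00']/2000, M['m00']/255/4)
    print(n,"bar", end=' ')
    t=topdown(c,.46,.62,.06,.18,.067,2000); g=cv2.cvtColor(t,cv2.COLOR_BGR2GRAY)
    cv2.imwrite(f"pics/bar_{n}.png",t)
    t=topdown(c,.6,.76,-.16,.02,.044,2000); cv2.imwrite(f"pics/rem_{n}.png",t)
s=ctrl.observe(); print(s["t"],np.array(s["ee_rot"]).round(3).tolist(),s["position"])
P=[cv2.resize(cv2.imread(f"pics/bar_{n}.png"),(400,533)) for n in ["scene","side"]]
cv2.imwrite("pics/bars.png",np.hstack(P))
E
```

```text
scene ('brown', 0.4682, -0.396, np.float32(18.4), [66, 20])
scene ('brown', 0.5649, -0.4114, np.float32(40.1), [42, 9])
scene ('red', 0.5696, -0.4069, np.float32(37.2), [69, 22])
scene ('blue', 0.4582, -0.3028, np.float32(-38.3), [23, 67])
ring? [[0.523 0.442 0.268]]
btn 0.6885038659793814 -0.05792611683848797 291.0
scene bar side ('red', 0.5649, -0.4103, np.float32(38.7), [65, 19])
side ('blue', 0.4594, -0.304, np.float32(-39.0), [20, 64])
side bar 0.3 [[-0.0, 1.0, -0.001], [1.0, 0.0, -0.0], [-0.0, -0.001, -1.0]] [6.49791450e-01 1.41671405e-06 2.15416920e-01]
```

View pics/bars.png

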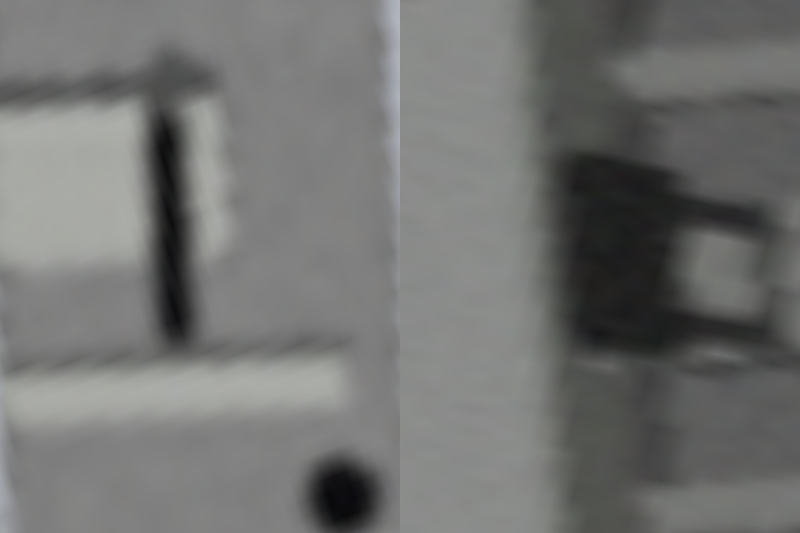

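send_rows --targets '[{"x": -1,"y": 1.3,"z": -0.6,"wz": -8.5,"claw": 0.5},{"x": -1,"y": 1.3,"z": -0.6,"wz": -8.5,"claw": 0.5},{"x": -1,"y": 1.3,"z": -0.6,"wz": -8.5,"claw": 0.5},{"x": -1,"y": 1.3,"z": -0.6,"wz": -8.5,"claw": 0.5},{"x": -1,"y": 1.3,"z": -0.6,"wz": -8.5,"claw": 0.5},{"x": -1,"y": 1.3,"z": -0.6,"wz": -8.5,"claw": 0.5},{"x": -1,"y": 1.3,"z": -0.6,"wz": -8.5,"claw": 0.5},{"x": -1,"y": 1.3,"z": -0.6,"wz": -8.5,"claw": 0.5},{"x": -1,"y": 1.3,"z": -0.6,"wz": -8.5,"claw": 0.5},{"x": -1,"y": 1.1,"z": -0.6,"wz": -8.5,"claw": 0.5}]'

```text
validation failed for argument at $.ta...
```

send_rows --targets '[{"wz": -1.5,"claw": 0.5},{"claw": 0.5},{"claw": 0.5},{"claw": 0.5},{"claw": 0.5},{"claw": 0.5},{"claw": 0.5},{"claw": 0.5},{"claw": 0.5},{"claw": 0.5}]'

```text
validation failed for argument at $.ta...
```

Run:
```python
from h import *
s=ctrl.observe(); print(s["t"],s["position"],s["grip_width"],np.array(s["ee_rot"])[:,0].round(3),np.array(s["joint_pos"]).round(2))
c=cam("wrist"); p=c["img"]; cv2.imwrite("pics/w1.png",p)
```

```text
0.3 [6.49791450e-01 1.41671405e-06 2.15416920e-01] 0.08540661374273995 [-0.  1. -0.] [-0.07  0.54 -0.    1.54  0.    1.07 -0.07]
```

View pics/w1.png

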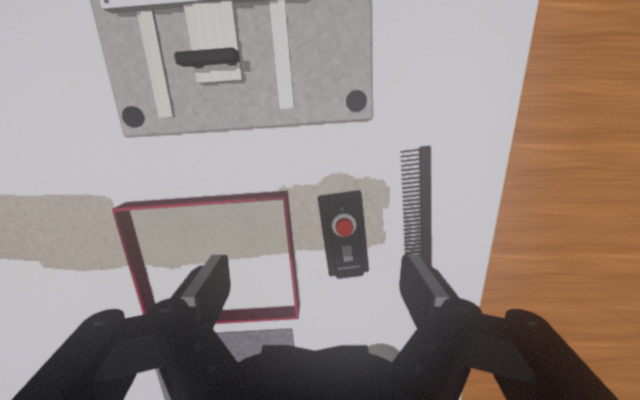

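Run:
```python
from h import *
c=cam("wrist")
print("bar top",world(c,[[177,54],[237,50]],.067).round(4))
print("btn",world(c,[[344,227]],.044).round(4), world(c,[[344,222]],.033).round(4))
print("box",world(c,[[115,207],[288,192],[298,320]],.03).round(4))
```

```text
bar top [[0.519  0.1285 0.067 ]
 [0.5766 0.1318 0.067 ]]
btn [[ 0.6862 -0.0581  0.044 ]] [[ 0.6872 -0.0558  0.033 ]]
box [[ 0.4021 -0.0371  0.03  ]
 [ 0.618  -0.0178  0.03  ]
 [ 0.6271 -0.2047  0.03  ]]
```

send_rows --targets '[{"x": -1,"y": 1.3,"z": -0.6,"wx": 0,"wy": 0,"wz": -8.5,"claw": 0.5},{"x": -1,"y": 1.3,"z": -0.6,"wx": 0,"wy": 0,"wz": -8.5,"claw": 0.5},{"x": -1,"y": 1.3,"z": -0.6,"wx": 0,"wy": 0,"wz": -8.5,"claw": 0.5},{"x": -1,"y": 1.3,"z": -0.6,"wx": 0,"wy": 0,"wz": -8.5,"claw": 0.5},{"x": -1,"y": 1.3,"z": -0.6,"wx": 0,"wy": 0,"wz": -8.5,"claw": 0.5},{"x": -1,"y": 1.3,"z": -0.6,"wx": 0,"wy": 0,"wz": -8.5,"claw": 0.5},{"x": -1,"y": 1.3,"z": -0.6,"wx": 0,"wy": 0,"wz": -8.5,"claw": 0.5},{"x": -1,"y": 1.3,"z": -0.6,"wx": 0,"wy": 0,"wz": -8.5,"claw": 0.5},{"x": -1,"y": 1.3,"z": -0.6,"wx": 0,"wy": 0,"wz": -8.5,"claw": 0.5},{"x": -1,"y": 1.1,"z": -0.6,"wx": 0,"wy": 0,"wz": -8.5,"claw": 0.5}]'

```text
t: 1.4
position: [0.5496, 0.1289, 0.1556]
ee_rot: [[0.997, 0.082, 0.0], [0.082, -0.997, 0.0], [0.0, -0.0, -1.0]]
ft_force: [0.8, 0.1, -0.5]
grip_width: 0.0429
gripper_force: 0.0
```

send_rows --targets '[{"x": 0,"y": 0.1,"z": -1.5,"wx": 0,"wy": 0,"wz": -1.3,"claw": 0.5},{"x": 0,"y": 0,"z": -2,"wx": 0,"wy": 0,"wz": 0,"claw": 0.5},{"x": 0,"y": 0,"z": -2,"wx": 0,"wy": 0,"wz": 0,"claw": 0.5},{"x": 0,"y": 0,"z": -2,"wx": 0,"wy": 0,"wz": 0,"claw": 0.5},{"x": 0,"y": 0,"z": -1.5,"wx": 0,"wy": 0,"wz": 0,"claw": 0.5},{"x": 0,"y": 0,"z": -0.6,"wx": 0,"wy": 0,"wz": 0,"claw": 0.5},{"x": 0,"y": 0,"z": 0,"wx": 0,"wy": 0,"wz": 0,"claw": 0.2},{"x": 0,"y": 0,"z": 0,"wx": 0,"wy": 0,"wz": 0,"claw": 0},{"x": 0,"y": 0,"z": 0,"wx": 0,"wy": 0,"wz": 0,"claw": 0},{"x": 0,"y": 0,"z": 0,"wx": 0,"wy": 0,"wz": 0,"claw": 0}]'

```text
t: 2.4
position: [0.5506, 0.1292, 0.0604]
ee_rot: [[0.998, 0.065, 0.001], [0.065, -0.998, 0.0], [0.001, -0.0, -1.0]]
ft_force: [-0.5, 0.1, 0.1]
grip_width: -0.0002
gripper_force: 0.0
```

send_rows --targets '[{"x": 0,"y": 0,"z": 0,"wx": 0,"wy": 0,"wz": 0,"claw": 0},{"x": 0,"y": 0,"z": 0,"wx": 0,"wy": 0,"wz": 0,"claw": 0},{"x": 0,"y": 0,"z": 0,"wx": 0,"wy": 0,"wz": 0,"claw": 0},{"x": 0,"y": -0.2,"z": 0,"wx": 0,"wy": 0,"wz": 0,"claw": 0},{"x": 0,"y": -0.3,"z": 0,"wx": 0,"wy": 0,"wz": 0,"claw": 0},{"x": 0,"y": -0.5,"z": 0,"wx": 0,"wy": 0,"wz": 0,"claw": 0},{"x": 0.1,"y": -0.5,"z": 0,"wx": 0,"wy": 0,"wz": 0,"claw": 0},{"x": 0,"y": -0.5,"z": 0,"wx": 0,"wy": 0,"wz": 0,"claw": 0},{"x": 0.1,"y": -0.5,"z": 0,"wx": 0,"wy": 0,"wz": 0,"claw": 0},{"x": 0,"y": -0.5,"z": 0,"wx": 0,"wy": 0,"wz": 0,"claw": 0}]'

```text
t: 3.4
position: [0.5522, 0.0984, 0.0597]
ee_rot: [[0.998, 0.064, 0.0], [0.064, -0.998, -0.0], [0.0, 0.0, -1.0]]
ft_force: [0.7, -0.0, 0.3]
grip_width: -0.0002
gripper_force: 0.0
```

Run:
```python
from h import *
c=cam("wrist"); a=c["img"]; d=cam("scene")["img"][130:290,330:530]
d=cv2.resize(d,(500,400),interpolation=cv2.INTER_CUBIC)
cv2.imwrite("pics/w2.png",cv2.resize(np.hstack([a[:,:,:],d]),(798,280)))
```

```text
(no output)
```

View pics/w2.png

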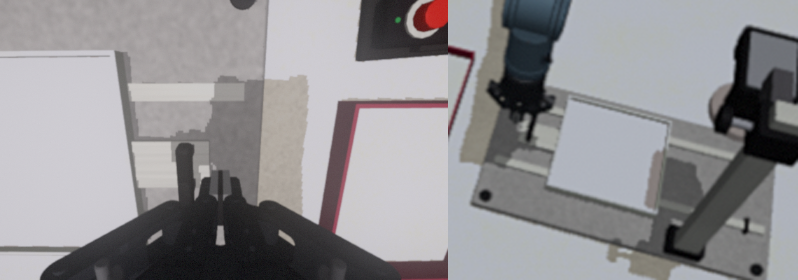

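Run:
```python
from h import *
c=cam("wrist")
print(world(c,[[264,207],[264,240]],.067).round(4)); print(pix(c,[[.58,.130,.067],[.52,.128,.067],[.55,.0984,.041]]).round())
print("box edge", world(c,[[487,146],[455,385]],.03).round(4))
print("btn",world(c,[[600,35]],.044).round(4))
cv2.imwrite("pics/w3.png",c["img"][150:350,150:450].repeat(2,0).repeat(2,1))
```

```text
[[0.5768 0.1262 0.067 ]
 [0.5572 0.1259 0.067 ]]
[[257. 201.]
 [260. 296.]
 [312. 236.]]
box edge [[ 0.6145 -0.0097  0.03  ]
 [ 0.4168 -0.0303  0.03  ]]
btn [[ 0.6777 -0.0487  0.044 ]]
```

View pics/w3.png

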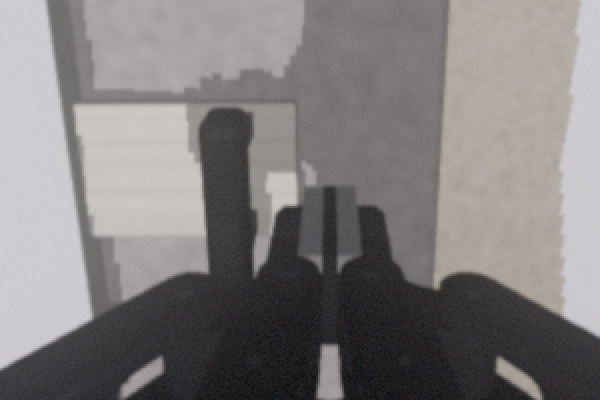

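send_rows --targets '[{"x": 0,"y": 0,"z": 2,"wx": 0,"wy": 0,"wz": 0,"claw": 0},{"x": 0,"y": 0,"z": 2,"wx": 0,"wy": 0,"wz": 0,"claw": 0.5},{"x": 0,"y": 0.9,"z": 0,"wx": 0,"wy": 0,"wz": 0,"claw": 0.5},{"x": -0.1,"y": 1.0,"z": 0,"wx": 0,"wy": 0,"wz": 0,"claw": 0.5},{"x": -0.1,"y": 0.9,"z": 0,"wx": 0,"wy": 0,"wz": 0,"claw": 0.5},{"x": 0,"y": 0,"z": 0,"wx": 0,"wy": 0,"wz": 0,"claw": 0.5},{"x": 0,"y": 0,"z": -1,"wx": 0,"wy": 0,"wz": 0,"claw": 0.5},{"x": 0,"y": 0,"z": -2,"wx": 0,"wy": 0,"wz": 0,"claw": 0.5},{"x": 0,"y": 0,"z": -1.2,"wx": 0,"wy": 0,"wz": 0,"claw": 0.5},{"x": 0,"y": 0,"z": 0,"wx": 0,"wy": 0,"wz": 0,"claw": 0.5}]'

```text
t: 4.55
position: [0.5482, 0.1261, 0.0554]
ee_rot: [[0.998, 0.064, -0.004], [0.064, -0.998, -0.002], [-0.004, 0.001, -1.0]]
ft_force: [-0.3, -0.5, -0.2]
grip_width: 0.0429
gripper_force: 0.0
```

Run:
```python
from h import *
c=cam("wrist"); d=cam("side")
cv2.imwrite("pics/w4.png",np.hstack([c["img"][150:350,150:450].repeat(2,0).repeat(2,1)[:,100:500],cv2.resize(d["img"][60:220,200:360],(400,400),interpolation=cv2.INTER_CUBIC)]))
```

```text
(no output)
```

View pics/w4.png

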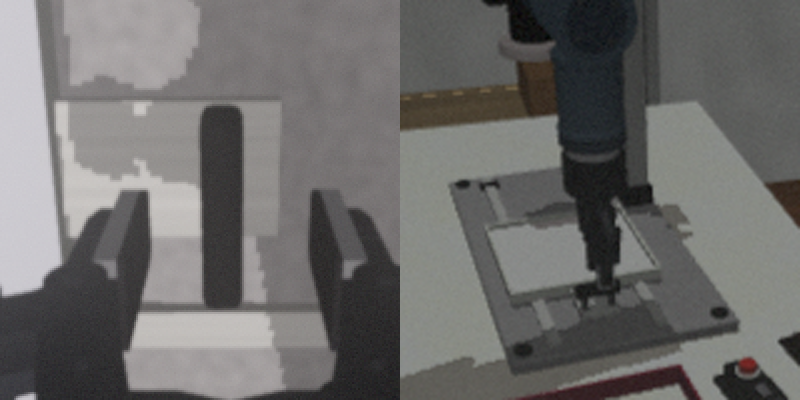

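send_rows --targets '[{"x": 0,"y": 0,"z": 0,"wx": 0,"wy": 0,"wz": 0,"claw": 0.3},{"x": 0,"y": 0,"z": 0,"wx": 0,"wy": 0,"wz": 0,"claw": 0.1},{"x": 0,"y": 0,"z": 0,"wx": 0,"wy": 0,"wz": 0,"claw": 0},{"x": 0,"y": 0,"z": 0,"wx": 0,"wy": 0,"wz": 0,"claw": 0},{"x": 0,"y": 0,"z": 0,"wx": 0,"wy": 0,"wz": 0,"claw": 0},{"x": 0,"y": 0,"z": 0,"wx": 0,"wy": 0,"wz": 0,"claw": 0},{"x": 0,"y": 0,"z": 0,"wx": 0,"wy": 0,"wz": 0,"claw": 0},{"x": 0,"y": 0,"z": 0,"wx": 0,"wy": 0,"wz": 0,"claw": 0},{"x": 0,"y": 0,"z": 0,"wx": 0,"wy": 0,"wz": 0,"claw": 0},{"x": 0,"y": 0,"z": 0,"wx": 0,"wy": 0,"wz": 0,"claw": 0}]'

```text
t: 5.65
position: [0.55, 0.127, 0.0577]
ee_rot: [[0.998, 0.065, -0.0], [0.065, -0.998, 0.0], [-0.0, -0.0, -1.0]]
ft_force: [-0.3, -0.6, -0.1]
grip_width: -0.0001
gripper_force: 0.0
```

Run:
```python
from h import *
c=cam("wrist"); s=ctrl.observe(); p=np.array(s["position"]); R=np.array(s["ee_rot"])
for d in [.019,.01,0,-.01,-.02,-.03]:
    print(d, pix(c,[p+R@np.array([a,0,d]) for a in (.011,0,-.011)]).round()[:,1])
print(c["f"],c["cx"],c["cy"],np.array(c["T_tool_cam"]).round(3).tolist())
cv2.imwrite("pics/w5.png",np.hstack([c["img"][150:350,220:420].repeat(2,0).repeat(2,1),cv2.resize(cam("side")["img"][130:210,240:320],(400,400),interpolation=cv2.INTER_CUBIC)]))
```

```text
0.019 [217. 233. 248.]
0.01 [222. 239. 255.]
0 [228. 246. 262.]
-0.01 [235. 253. 271.]
-0.02 [243. 262. 280.]
-0.03 [252. 272. 291.]
292.0645467400977 314.438275958671 203.02724935513663 [[0.0, 0.956, 0.295, 0.076], [1.0, -0.0, -0.0, 0.001], [-0.0, 0.295, -0.956, -0.159], [0.0, 0.0, 0.0, 1.0]]
```

View pics/w5.png

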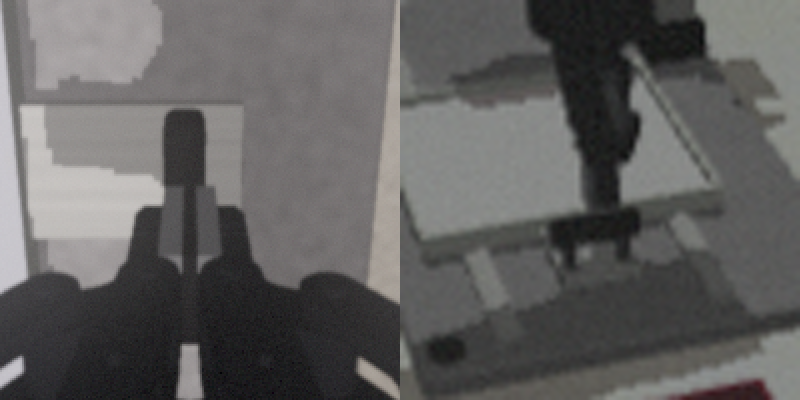

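send_rows --targets '[{"x": 0,"y": 0,"z": 0,"wx": 0,"wy": 0,"wz": 0,"claw": 0.5},{"x": 0,"y": 0,"z": 0,"wx": 0,"wy": 0,"wz": 0,"claw": 0.5},{"x": 0,"y": 0,"z": 0,"wx": 0,"wy": 0,"wz": 0,"claw": 0.5},{"x": 0,"y": 0,"z": 0,"wx": 0,"wy": 0,"wz": 0,"claw": 0.5},{"x": 0,"y": 0,"z": -0.7,"wx": 0,"wy": 0,"wz": 0,"claw": 0.5},{"x": 0,"y": 0,"z": -0.7,"wx": 0,"wy": 0,"wz": 0,"claw": 0.5},{"x": 0,"y": 0,"z": -0.7,"wx": 0,"wy": 0,"wz": 0,"claw": 0.5},{"x": 0,"y": 0,"z": -0.7,"wx": 0,"wy": 0,"wz": 0,"claw": 0.5},{"x": 0,"y": 0,"z": -0.7,"wx": 0,"wy": 0,"wz": 0,"claw": 0.5},{"x": 0,"y": 0,"z": 0,"wx": 0,"wy": 0,"wz": 0,"claw": 0.5}]'

```text
t: 6.75
position: [0.5491, 0.1268, 0.0215]
ee_rot: [[0.998, 0.065, -0.002], [0.065, -0.998, -0.001], [-0.002, 0.0, -1.0]]
ft_force: [0.0, -0.1, -0.0]
grip_width: 0.0428
gripper_force: 0.0
```

send_rows --targets '[{"x": 0,"y": 0,"z": 0,"wx": 0,"wy": 0,"wz": 0,"claw": 0.3},{"x": 0,"y": 0,"z": 0,"wx": 0,"wy": 0,"wz": 0,"claw": 0.1},{"x": 0,"y": 0,"z": 0,"wx": 0,"wy": 0,"wz": 0,"claw": 0},{"x": 0,"y": 0,"z": 0,"wx": 0,"wy": 0,"wz": 0,"claw": 0},{"x": 0,"y": 0,"z": 0,"wx": 0,"wy": 0,"wz": 0,"claw": 0},{"x": 0,"y": 0,"z": 0,"wx": 0,"wy": 0,"wz": 0,"claw": 0},{"x": 0,"y": 0,"z": 0,"wx": 0,"wy": 0,"wz": 0,"claw": 0},{"x": 0,"y": 0,"z": 0,"wx": 0,"wy": 0,"wz": 0,"claw": 0},{"x": 0,"y": 0,"z": 0,"wx": 0,"wy": 0,"wz": 0,"claw": 0},{"x": 0,"y": 0,"z": 0,"wx": 0,"wy": 0,"wz": 0,"claw": 0}]'

```text
t: 7.75
position: [0.5503, 0.1273, 0.0231]
ee_rot: [[0.998, 0.065, 0.001], [0.065, -0.998, 0.0], [0.001, -0.0, -1.0]]
ft_force: [-0.9, 1.2, 6.0]
grip_width: 0.0111
gripper_force: 59.2
```

send_rows --targets '[{"x": 0,"y": -0.3,"z": 0,"wx": 0,"wy": 0,"wz": 0,"claw": 0},{"x": 0,"y": -0.6,"z": 0,"wx": 0,"wy": 0,"wz": 0,"claw": 0},{"x": 0.05,"y": -0.8,"z": 0,"wx": 0,"wy": 0,"wz": 0,"claw": 0},{"x": 0.05,"y": -0.8,"z": 0,"wx": 0,"wy": 0,"wz": 0,"claw": 0},{"x": 0.05,"y": -0.8,"z": 0,"wx": 0,"wy": 0,"wz": 0,"claw": 0},{"x": 0.05,"y": -0.8,"z": 0,"wx": 0,"wy": 0,"wz": 0,"claw": 0},{"x": 0.05,"y": -0.7,"z": 0,"wx": 0,"wy": 0,"wz": 0,"claw": 0},{"x": 0.05,"y": -0.5,"z": 0,"wx": 0,"wy": 0,"wz": 0,"claw": 0},{"x": 0,"y": -0.2,"z": 0,"wx": 0,"wy": 0,"wz": 0,"claw": 0},{"x": 0,"y": 0,"z": 0,"wx": 0,"wy": 0,"wz": 0,"claw": 0}]'

```text
t: 8.75
position: [0.554, 0.0723, 0.0231]
ee_rot: [[0.998, 0.065, 0.002], [0.065, -0.998, 0.0], [0.002, -0.0, -1.0]]
ft_force: [1.7, 3.9, 4.6]
grip_width: 0.0112
gripper_force: 59.2
```

send_rows --targets '[{"x": 0,"y": -0.2,"z": 0,"wx": 0,"wy": 0,"wz": 0,"claw": 0},{"x": 0,"y": -0.2,"z": 0,"wx": 0,"wy": 0,"wz": 0,"claw": 0},{"x": 0,"y": -0.2,"z": 0,"wx": 0,"wy": 0,"wz": 0,"claw": 0},{"x": 0,"y": -0.2,"z": 0,"wx": 0,"wy": 0,"wz": 0,"claw": 0},{"x": 0,"y": -0.2,"z": 0,"wx": 0,"wy": 0,"wz": 0,"claw": 0},{"x": 0,"y": 0,"z": 0,"wx": 0,"wy": 0,"wz": 0,"claw": 0},{"x": 0,"y": 0,"z": 0,"wx": 0,"wy": 0,"wz": 0,"claw": 0},{"x": 0,"y": 0,"z": 0,"wx": 0,"wy": 0,"wz": 0,"claw": 0},{"x": 0,"y": 0,"z": 0,"wx": 0,"wy": 0,"wz": 0,"claw": 0},{"x": 0,"y": 0,"z": 0,"wx": 0,"wy": 0,"wz": 0,"claw": 0}]'

```text
t: 9.75
position: [0.554, 0.0724, 0.0231]
ee_rot: [[0.997, 0.071, 0.002], [0.071, -0.997, 0.01], [0.003, -0.01, -1.0]]
ft_force: [2.6, 25.8, 1.3]
grip_width: 0.0109
gripper_force: 59.3
```

send_rows --targets '[{"x": 0,"y": 0.8,"z": 0,"wx": 0,"wy": 0,"wz": 0,"claw": 0},{"x": 0,"y": 0,"z": 0,"wx": 0,"wy": 0,"wz": 0,"claw": 0.5},{"x": 0,"y": 0,"z": 0,"wx": 0,"wy": 0,"wz": 0,"claw": 0.5},{"x": 0,"y": 0,"z": 0,"wx": 0,"wy": 0,"wz": 0,"claw": 0.5},{"x": 0,"y": 0,"z": 0,"wx": 0,"wy": 0,"wz": 0,"claw": 0.5},{"x": 0,"y": 0,"z": 1,"wx": 0,"wy": 0,"wz": 0,"claw": 0.5},{"x": 0,"y": 0,"z": 2,"wx": 0,"wy": 0,"wz": 0,"claw": 0.5},{"x": 0,"y": 0,"z": 3,"wx": 0,"wy": 0,"wz": 0,"claw": 0.5},{"x": 0,"y": 0,"z": 3,"wx": 0,"wy": 0,"wz": 0,"claw": 0.5},{"x": 0,"y": 0,"z": 1,"wx": 0,"wy": 0,"wz": 0,"claw": 0.5}]'

```text
t: 10.75
position: [0.5549, 0.0699, 0.1262]
ee_rot: [[0.998, 0.064, 0.005], [0.064, -0.998, 0.001], [0.005, -0.001, -1.0]]
ft_force: [1.0, 0.0, -0.5]
grip_width: 0.0428
gripper_force: 0.0
```

send_rows --targets '[{"x": -0.9,"y": -3.2,"z": 0,"wx": 0,"wy": 0,"wz": -4.2,"claw": 0.5},{"x": -0.9,"y": -4,"z": 0,"wx": 0,"wy": 0,"wz": -4.2,"claw": 0.5},{"x": -1,"y": -4,"z": 0,"wx": 0,"wy": 0,"wz": -4.2,"claw": 0.5},{"x": -1,"y": -4,"z": 0,"wx": 0,"wy": 0,"wz": -4.2,"claw": 0.5},{"x": -1,"y": -4,"z": 0,"wx": 0,"wy": 0,"wz": -4.2,"claw": 0.5},{"x": -1,"y": -4,"z": 0,"wx": 0,"wy": 0,"wz": -4.2,"claw": 0.5},{"x": -1,"y": -4,"z": 0,"wx": 0,"wy": 0,"wz": -4.2,"claw": 0.5},{"x": -1,"y": -4,"z": 0,"wx": 0,"wy": 0,"wz": -4.2,"claw": 0.5},{"x": -0.9,"y": -4,"z": 0,"wx": 0,"wy": 0,"wz": -4.2,"claw": 0.5},{"x": -0.8,"y": -2.3,"z": 0,"wx": 0,"wy": 0,"wz": -4.2,"claw": 0.5}]'

```text
t: 11.75
position: [0.4564, -0.3087, 0.1229]
ee_rot: [[0.781, -0.625, -0.0], [-0.625, -0.781, -0.002], [0.001, 0.001, -1.0]]
ft_force: [-1.3, -0.2, -0.7]
grip_width: 0.0426
gripper_force: 0.0
```

send_rows --targets '[{"x": 0,"y": 0,"z": 0,"wx": 0,"wy": 0,"wz": 0,"claw": 0.5},{"x": 0,"y": 0,"z": 0,"wx": 0,"wy": 0,"wz": 0,"claw": 0.5},{"x": 0,"y": 0,"z": 0,"wx": 0,"wy": 0,"wz": 0,"claw": 0.5},{"x": 0,"y": 0,"z": 0,"wx": 0,"wy": 0,"wz": 0,"claw": 0.5},{"x": 0,"y": 0,"z": 0,"wx": 0,"wy": 0,"wz": 0,"claw": 0.5},{"x": 0,"y": 0,"z": 0,"wx": 0,"wy": 0,"wz": 0,"claw": 0.5},{"x": 0,"y": 0,"z": 0,"wx": 0,"wy": 0,"wz": 0,"claw": 0.5},{"x": 0,"y": 0,"z": 0,"wx": 0,"wy": 0,"wz": 0,"claw": 0.5},{"x": 0,"y": 0,"z": 0,"wx": 0,"wy": 0,"wz": 0,"claw": 0.5},{"x": 0,"y": 0,"z": 0,"wx": 0,"wy": 0,"wz": 0,"claw": 0.5}]'

```text
t: 12.75
position: [0.458, -0.305, 0.1227]
ee_rot: [[0.785, -0.62, 0.0], [-0.62, -0.785, -0.0], [0.0, 0.0, -1.0]]
ft_force: [0.3, 0.1, -0.3]
grip_width: 0.0426
gripper_force: 0.0
```

Run:
```python
from h import *
s=ctrl.observe(); R=np.array(s["ee_rot"]); print(s["t"],np.round(s["position"],4),np.degrees(np.arctan2(R[1,0],R[0,0])).round(1),s["grip_width"],np.array(s["joint_pos"]).round(2))
c=cam("wrist")
for b in blobs(c,.4,.68,-.5,-.2,.012): print(b)
d=cam("scene")
print([b for b in blobs(d,.4,.68,-.5,-.2,.012)])
cv2.imwrite("pics/w6.png",c["img"])
P=pix(d,[[.5445,.231,.04]])[0]; print(P)
```

```text
12.75 [ 0.458  -0.305   0.1227] -38.3 0.04263507834325437 [ 0.13  0.53  0.5   1.9  -0.35  0.79 -1.42]
('brown', 0.4585, -0.401, np.float32(18.4), [43, 20])
('red', 0.5667, -0.4105, np.float32(36.5), [67, 22])
('blue', 0.4632, -0.3094, np.float32(-36.0), [19, 50])
[('brown', 0.459, -0.3993, np.float32(18.4), [46, 20]), ('brown', 0.5651, -0.4114, np.float32(40.7), [41, 9]), ('red', 0.5695, -0.4069, np.float32(37.2), [69, 22]), ('blue', 0.458, -0.3029, np.float32(-38.4), [23, 67])]
[405.85446866 213.53790329]
```

View pics/w6.png

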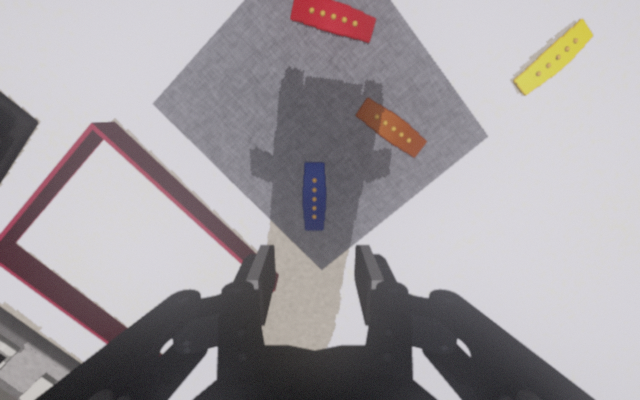

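send_rows --targets '[{"x": 0,"y": 0,"z": -2,"wx": 0,"wy": 0,"wz": 0,"claw": 0.5},{"x": 0,"y": 0,"z": -3,"wx": 0,"wy": 0,"wz": 0,"claw": 0.5},{"x": 0,"y": 0,"z": -3,"wx": 0,"wy": 0,"wz": 0,"claw": 0.5},{"x": 0,"y": 0,"z": -2,"wx": 0,"wy": 0,"wz": 0,"claw": 0.5},{"x": 0,"y": 0,"z": -1,"wx": 0,"wy": 0,"wz": 0,"claw": 0.5},{"x": 0,"y": 0,"z": -1,"wx": 0,"wy": 0,"wz": 0,"claw": 0.5},{"x": 0,"y": 0,"z": -0.6,"wx": 0,"wy": 0,"wz": 0,"claw": 0.5},{"x": 0,"y": 0,"z": -0.6,"wx": 0,"wy": 0,"wz": 0,"claw": 0.5},{"x": 0,"y": 0,"z": -0.5,"wx": 0,"wy": 0,"wz": 0,"claw": 0.5},{"x": 0,"y": 0,"z": 0,"wx": 0,"wy": 0,"wz": 0,"claw": 0.5}]'

```text
t: 13.85
position: [0.4583, -0.3052, -0.0141]
ee_rot: [[0.785, -0.62, 0.001], [-0.62, -0.785, -0.0], [0.001, -0.0, -1.0]]
ft_force: [-0.3, -0.4, 0.7]
grip_width: 0.0426
gripper_force: 0.0
```

send_rows --targets '[{"x": 0,"y": 0,"z": 0,"wx": 0,"wy": 0,"wz": 0,"claw": 0.4},{"x": 0,"y": 0,"z": 0,"wx": 0,"wy": 0,"wz": 0,"claw": 0.3},{"x": 0,"y": 0,"z": 0,"wx": 0,"wy": 0,"wz": 0,"claw": 0.15},{"x": 0,"y": 0,"z": 0,"wx": 0,"wy": 0,"wz": 0,"claw": 0.1},{"x": 0,"y": 0,"z": 0,"wx": 0,"wy": 0,"wz": 0,"claw": 0.1},{"x": 0,"y": 0,"z": 0,"wx": 0,"wy": 0,"wz": 0,"claw": 0.1},{"x": 0,"y": 0,"z": 0,"wx": 0,"wy": 0,"wz": 0,"claw": 0.1},{"x": 0,"y": 0,"z": 0,"wx": 0,"wy": 0,"wz": 0,"claw": 0.1},{"x": 0,"y": 0,"z": 0,"wx": 0,"wy": 0,"wz": 0,"claw": 0.1},{"x": 0,"y": 0,"z": 0,"wx": 0,"wy": 0,"wz": 0,"claw": 0.1}]'

```text
t: 14.85
position: [0.4594, -0.3064, -0.0123]
ee_rot: [[0.785, -0.62, 0.003], [-0.62, -0.785, -0.002], [0.004, -0.001, -1.0]]
ft_force: [-1.7, 1.0, 17.8]
grip_width: 0.0215
gripper_force: 60.9
```

send_rows --targets '[{"x": 0,"y": 0,"z": 1,"wx": 0,"wy": 0,"wz": 0,"claw": 0.1},{"x": 0,"y": 0,"z": 3,"wx": 0,"wy": 0,"wz": 0,"claw": 0.1},{"x": 0,"y": 0,"z": 4,"wx": 0,"wy": 0,"wz": 0,"claw": 0.1},{"x": 0,"y": 1.5,"z": 4,"wx": 0,"wy": 0,"wz": 3,"claw": 0.1},{"x": 0.2,"y": 3,"z": 0,"wx": 0,"wy": 0,"wz": 3,"claw": 0.1},{"x": 0.2,"y": 4,"z": 0,"wx": 0,"wy": 0,"wz": 3,"claw": 0.1},{"x": 0.2,"y": 4,"z": 0,"wx": 0,"wy": 0,"wz": 3,"claw": 0.1},{"x": 0.2,"y": 4,"z": 0,"wx": 0,"wy": 0,"wz": 3,"claw": 0.1},{"x": 0.2,"y": 4,"z": 0,"wx": 0,"wy": 0,"wz": 3,"claw": 0.1},{"x": 0.2,"y": 4,"z": 0,"wx": 0,"wy": 0,"wz": 3,"claw": 0.1}]'

```text
t: 15.85
position: [0.4699, -0.0584, 0.1062]
ee_rot: [[0.955, -0.295, 0.001], [-0.295, -0.955, 0.0], [0.001, -0.0, -1.0]]
ft_force: [-0.4, -0.2, -1.0]
grip_width: 0.0211
gripper_force: 58.8
```

send_rows --targets '[{"x": 0.3,"y": 4,"z": 0,"wx": 0,"wy": 0,"wz": 3,"claw": 0.1},{"x": 0.3,"y": 4,"z": 0,"wx": 0,"wy": 0,"wz": 3,"claw": 0.1},{"x": 0.3,"y": 4,"z": 0,"wx": 0,"wy": 0,"wz": 3,"claw": 0.1},{"x": 0.3,"y": 4,"z": 0,"wx": 0,"wy": 0,"wz": 3,"claw": 0.1},{"x": 0.3,"y": 4,"z": 0,"wx": 0,"wy": 0,"wz": 3,"claw": 0.1},{"x": 0.3,"y": 4,"z": 0,"wx": 0,"wy": 0,"wz": 3,"claw": 0.1},{"x": 0.3,"y": 3.4,"z": 0,"wx": 0,"wy": 0,"wz": 3,"claw": 0.1},{"x": 0,"y": 2,"z": 0,"wx": 0,"wy": 0,"wz": 0,"claw": 0.1},{"x": 0,"y": 0,"z": 0,"wx": 0,"wy": 0,"wz": 0,"claw": 0.1},{"x": 0,"y": 0,"z": 0,"wx": 0,"wy": 0,"wz": 0,"claw": 0.1}]'

```text
t: 16.85
position: [0.4908, 0.2334, 0.1058]
ee_rot: [[0.998, 0.065, -0.0], [0.065, -0.998, -0.001], [-0.0, 0.001, -1.0]]
ft_force: [-0.1, 0.1, -1.1]
grip_width: 0.0214
gripper_force: 58.8
```

Run:
```python
from h import *
s=ctrl.observe(); R=np.array(s["ee_rot"]); print(s["t"],np.round(s["position"],4),np.degrees(np.arctan2(R[1,0],R[0,0])).round(1),s["grip_width"],s["gripper_force"],np.array(s["joint_pos"]).round(2))
c=cam("wrist")
cv2.imwrite("pics/w7.png",c["img"])
# draw predicted tray inner outline
o=np.array([.5445,.231,.04]); y=np.radians(3.5); A=np.array([[np.cos(y),-np.sin(y)],[np.sin(y),np.cos(y)]])
P=[np.r_[o[:2]+A@np.array(k),.04] for k in [(-.1,-.1),(.1,-.1),(.1,.1),(-.1,.1)]]
im=c["img"].copy(); cv2.polylines(im,[pix(c,P).round().astype(np.int32)],True,(0,0,255),1)
cv2.imwrite("pics/w7.png",im)
```

```text
16.85 [0.4908 0.2334 0.1058] 3.7 0.02141191241211282 58.8227641582489 [-0.74  0.52  0.27  1.92 -0.2   0.73 -1.85]
```

View pics/w7.png

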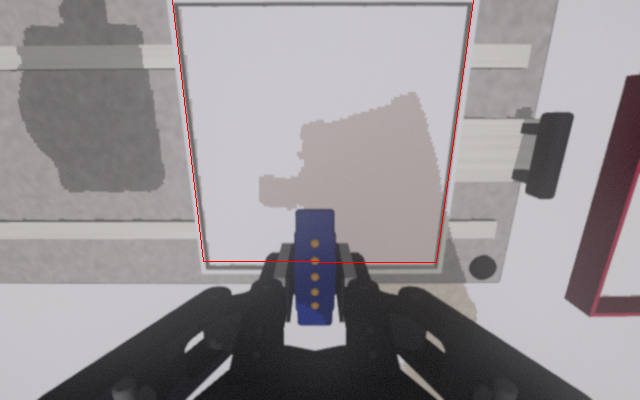

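send_rows --targets '[{"x": 0,"y": 2,"z": 0,"wx": 0,"wy": 0,"wz": 0,"claw": 0.1},{"x": 0,"y": 2.1,"z": -1,"wx": 0,"wy": 0,"wz": 0,"claw": 0.1},{"x": 0,"y": 0,"z": -2,"wx": 0,"wy": 0,"wz": 0,"claw": 0.1},{"x": 0,"y": 0,"z": -2,"wx": 0,"wy": 0,"wz": 0,"claw": 0.1},{"x": 0,"y": 0,"z": -1.5,"wx": 0,"wy": 0,"wz": 0,"claw": 0.1},{"x": 0,"y": 0,"z": -1,"wx": 0,"wy": 0,"wz": 0,"claw": 0.1},{"x": 0,"y": 0,"z": -0.7,"wx": 0,"wy": 0,"wz": 0,"claw": 0.1},{"x": 0,"y": 0,"z": -0.5,"wx": 0,"wy": 0,"wz": 0,"claw": 0.1},{"x": 0,"y": 0,"z": 0,"wx": 0,"wy": 0,"wz": 0,"claw": 0.1},{"x": 0,"y": 0,"z": 0,"wx": 0,"wy": 0,"wz": 0,"claw": 0.1}]'

```text
t: 17.9
position: [0.4914, 0.2752, 0.0191]
ee_rot: [[0.998, 0.064, 0.001], [0.064, -0.998, 0.0], [0.001, -0.0, -1.0]]
ft_force: [0.3, 0.2, -0.5]
grip_width: 0.0214
gripper_force: 58.8
```

send_rows --targets '[{"x": 0,"y": 0,"z": 0,"wx": 0,"wy": 0,"wz": 0,"claw": 0.3},{"x": 0,"y": 0,"z": 0,"wx": 0,"wy": 0,"wz": 0,"claw": 0.4},{"x": 0,"y": 0,"z": 0,"wx": 0,"wy": 0,"wz": 0,"claw": 0.45},{"x": 0,"y": 0,"z": 0,"wx": 0,"wy": 0,"wz": 0,"claw": 0.45},{"x": 0,"y": 0,"z": 1,"wx": 0,"wy": 0,"wz": 0,"claw": 0.45},{"x": 0,"y": 0,"z": 2,"wx": 0,"wy": 0,"wz": 0,"claw": 0.5},{"x": 0,"y": 0,"z": 3,"wx": 0,"wy": 0,"wz": 0,"claw": 0.5},{"x": 0,"y": 0,"z": 3,"wx": 0,"wy": 0,"wz": 0,"claw": 0.5},{"x": 0,"y": -2,"z": 0,"wx": 0,"wy": 0,"wz": 0,"claw": 0.5},{"x": 0,"y": -3,"z": 0,"wx": 0,"wy": 0,"wz": 0,"claw": 0.5}]'

```text
t: 18.9
position: [0.4917, 0.2271, 0.1106]
ee_rot: [[0.998, 0.068, 0.003], [0.068, -0.998, 0.003], [0.003, -0.003, -1.0]]
ft_force: [0.4, -1.7, -0.4]
grip_width: 0.0429
gripper_force: 0.0
```

Run:
```python
from h import *
s=ctrl.observe(); R=np.array(s["ee_rot"]); print(s["t"],np.round(s["position"],4),np.degrees(np.arctan2(R[1,0],R[0,0])).round(1),s["grip_width"])
for b in blobs(cam("scene"),.4,.68,-.5,.4,.012): print(b)
for b in blobs(cam("scene"),.42,.68,.0,.4,.044): print("tray",b)
```

```text
18.9 [0.4917 0.2271 0.1106] 3.9 0.042917964309992264
('brown', 0.4682, -0.3961, np.float32(18.4), [66, 20])
('red', 0.592, -0.3965, np.float32(35.5), [69, 21])
('red', 0.6723, -0.066, np.float32(-90.0), [16, 21])
('blue', 0.4716, 0.2776, np.float32(4.4), [65, 18])
tray ('blue', 0.4922, 0.2756, np.float32(3.1), [63, 18])
```

send_rows --targets '[{"x": -0.2,"y": -3,"z": 0,"wx": 0,"wy": 0,"wz": 1,"claw": 0.5},{"x": -0.2,"y": -4,"z": 0,"wx": 0,"wy": 0,"wz": 1,"claw": 0.5},{"x": -0.2,"y": -4,"z": 0,"wx": 0,"wy": 0,"wz": 1,"claw": 0.5},{"x": -0.2,"y": -4,"z": 0,"wx": 0,"wy": 0,"wz": 1,"claw": 0.5},{"x": -0.2,"y": -4,"z": 0,"wx": 0,"wy": 0,"wz": 1,"claw": 0.5},{"x": -0.2,"y": -4,"z": 0,"wx": 0,"wy": 0,"wz": 1,"claw": 0.5},{"x": -0.2,"y": -4,"z": 0,"wx": 0,"wy": 0,"wz": 1,"claw": 0.5},{"x": -0.2,"y": -4,"z": 0,"wx": 0,"wy": 0,"wz": 1,"claw": 0.5},{"x": -0.2,"y": -4,"z": 0,"wx": 0,"wy": 0,"wz": 1,"claw": 0.5},{"x": -0.2,"y": -4,"z": 0,"wx": 0,"wy": 0,"wz": 1,"claw": 0.5}]'

```text
t: 20.0
position: [0.4712, -0.1663, 0.1093]
ee_rot: [[0.971, 0.238, 0.001], [0.238, -0.971, 0.0], [0.001, 0.0, -1.0]]
ft_force: [0.3, 0.2, 0.2]
grip_width: 0.0428
gripper_force: 0.0
```

send_rows --targets '[{"x": -0.2,"y": -4,"z": 0,"wx": 0,"wy": 0,"wz": 1,"claw": 0.5},{"x": -0.2,"y": -4,"z": 0,"wx": 0,"wy": 0,"wz": 1,"claw": 0.5},{"x": -0.1,"y": -4,"z": 0,"wx": 0,"wy": 0,"wz": 1,"claw": 0.5},{"x": 0,"y": -4,"z": 0,"wx": 0,"wy": 0,"wz": 1,"claw": 0.5},{"x": 0,"y": -4,"z": 0,"wx": 0,"wy": 0,"wz": 0.7,"claw": 0.5},{"x": 0,"y": -2.3,"z": 0,"wx": 0,"wy": 0,"wz": 0,"claw": 0.5},{"x": 0,"y": -1,"z": 0,"wx": 0,"wy": 0,"wz": 0,"claw": 0.5},{"x": 0,"y": 0,"z": 0,"wx": 0,"wy": 0,"wz": 0,"claw": 0.5},{"x": 0,"y": 0,"z": 0,"wx": 0,"wy": 0,"wz": 0,"claw": 0.5},{"x": 0,"y": 0,"z": 0,"wx": 0,"wy": 0,"wz": 0,"claw": 0.5}]'

```text
t: 21.0
position: [0.4667, -0.3958, 0.1086]
ee_rot: [[0.948, 0.318, -0.0], [0.318, -0.948, 0.001], [0.0, -0.001, -1.0]]
ft_force: [0.7, 0.6, -0.5]
grip_width: 0.0427
gripper_force: 0.0
```

```bash
cat >> h.py <<'E'
COL["brown"]=((5,120,50),(17,255,255)); COL["blue"]=((108,100,30),(128,255,255))
def st():
    s=ctrl.observe(); R=np.array(s["ee_rot"]); print(round(s["t"],2),np.round(s["position"],4),"yaw",np.degrees(np.arctan2(R[1,0],R[0,0])).round(1),"w",round(s["grip_width"],4),"F",np.round(s["ft_force"],1))
E
python3 - <<'E'
from h import *
st(); c=cam("wrist")
for n in ["wrist","scene"]:
  for b in blobs(cam(n),.4,.68,-.5,-.2,.012): print(n,b)
E
```

```text
21.0 [ 0.4667 -0.3958  0.1086] yaw 18.5 w 0.0427 F [ 0.7  0.6 -0.5]
wrist ('brown', 0.4655, -0.3984, np.float32(17.7), [65, 21])
wrist ('red', 0.5888, -0.4002, np.float32(36.9), [66, 21])
scene ('brown', 0.4678, -0.3967, np.float32(17.7), [68, 21])
scene ('red', 0.5916, -0.3968, np.float32(35.5), [70, 22])
```

send_rows --targets '[{"x": 0,"y": -0.2,"z": -2,"wx": 0,"wy": 0,"wz": 0,"claw": 0.5},{"x": 0,"y": 0,"z": -3,"wx": 0,"wy": 0,"wz": 0,"claw": 0.5},{"x": 0,"y": 0,"z": -3,"wx": 0,"wy": 0,"wz": 0,"claw": 0.5},{"x": 0,"y": 0,"z": -2,"wx": 0,"wy": 0,"wz": 0,"claw": 0.5},{"x": 0,"y": 0,"z": -1,"wx": 0,"wy": 0,"wz": 0,"claw": 0.5},{"x": 0,"y": 0,"z": -0.5,"wx": 0,"wy": 0,"wz": 0,"claw": 0.5},{"x": 0,"y": 0,"z": -0.5,"wx": 0,"wy": 0,"wz": 0,"claw": 0.5},{"x": 0,"y": 0,"z": 0,"wx": 0,"wy": 0,"wz": 0,"claw": 0.5},{"x": 0,"y": 0,"z": 0,"wx": 0,"wy": 0,"wz": 0,"claw": 0.4},{"x": 0,"y": 0,"z": 0,"wx": 0,"wy": 0,"wz": 0,"claw": 0.3}]'

```text
t: 22.15
position: [0.4664, -0.4004, -0.0105]
ee_rot: [[0.949, 0.316, 0.001], [0.316, -0.949, -0.001], [0.001, 0.001, -1.0]]
ft_force: [0.8, 0.4, -0.9]
grip_width: 0.0261
gripper_force: 0.1
```

send_rows --targets '[{"x": 0,"y": 0,"z": 0,"wx": 0,"wy": 0,"wz": 0,"claw": 0.15},{"x": 0,"y": 0,"z": 0,"wx": 0,"wy": 0,"wz": 0,"claw": 0.1},{"x": 0,"y": 0,"z": 0,"wx": 0,"wy": 0,"wz": 0,"claw": 0.1},{"x": 0,"y": 0,"z": 0,"wx": 0,"wy": 0,"wz": 0,"claw": 0.1},{"x": 0,"y": 0,"z": 0,"wx": 0,"wy": 0,"wz": 0,"claw": 0.1},{"x": 0,"y": 0,"z": 0,"wx": 0,"wy": 0,"wz": 0,"claw": 0.1},{"x": 0,"y": 0,"z": 1,"wx": 0,"wy": 0,"wz": 0,"claw": 0.1},{"x": 0,"y": 0,"z": 3,"wx": 0,"wy": 0,"wz": 0,"claw": 0.1},{"x": 0,"y": 0,"z": 4,"wx": 0,"wy": 0,"wz": 0,"claw": 0.1},{"x": 0,"y": 0,"z": 4,"wx": 0,"wy": 0,"wz": 0,"claw": 0.1}]'

```text
t: 23.15
position: [0.4657, -0.3999, 0.1105]
ee_rot: [[0.949, 0.315, -0.0], [0.315, -0.949, 0.0], [-0.0, -0.0, -1.0]]
ft_force: [0.7, -0.5, -0.7]
grip_width: 0.0215
gripper_force: 58.9
```

send_rows --targets '[{"x": 0.2,"y": 2.8,"z": 0,"wx": 0,"wy": 0,"wz": -1,"claw": 0.1},{"x": 0.2,"y": 4,"z": 0,"wx": 0,"wy": 0,"wz": -1,"claw": 0.1},{"x": 0.2,"y": 4,"z": 0,"wx": 0,"wy": 0,"wz": -1,"claw": 0.1},{"x": 0.2,"y": 4,"z": 0,"wx": 0,"wy": 0,"wz": -1,"claw": 0.1},{"x": 0.2,"y": 4,"z": 0,"wx": 0,"wy": 0,"wz": -1,"claw": 0.1},{"x": 0.2,"y": 4,"z": 0,"wx": 0,"wy": 0,"wz": -1,"claw": 0.1},{"x": 0.2,"y": 4,"z": 0,"wx": 0,"wy": 0,"wz": -1,"claw": 0.1},{"x": 0.2,"y": 4,"z": 0,"wx": 0,"wy": 0,"wz": -1,"claw": 0.1},{"x": 0.2,"y": 4,"z": 0,"wx": 0,"wy": 0,"wz": -1,"claw": 0.1},{"x": 0.2,"y": 4,"z": 0,"wx": 0,"wy": 0,"wz": -1,"claw": 0.1}]'

```text
t: 24.15
position: [0.4862, -0.0104, 0.1096]
ee_rot: [[0.989, 0.145, 0.001], [0.145, -0.989, 0.0], [0.001, -0.0, -1.0]]
ft_force: [1.4, 0.4, -0.5]
grip_width: 0.0211
gripper_force: 58.9
```

send_rows --targets '[{"x": 0.2,"y": 4,"z": 0,"wx": 0,"wy": 0,"wz": -1,"claw": 0.1},{"x": 0.2,"y": 4,"z": 0,"wx": 0,"wy": 0,"wz": -1,"claw": 0.1},{"x": 0.2,"y": 4,"z": 0,"wx": 0,"wy": 0,"wz": -1,"claw": 0.1},{"x": 0.2,"y": 4,"z": 0,"wx": 0,"wy": 0,"wz": -1,"claw": 0.1},{"x": 0.4,"y": 3,"z": 0,"wx": 0,"wy": 0,"wz": -0.8,"claw": 0.1},{"x": 0,"y": 0,"z": 0,"wx": 0,"wy": 0,"wz": 0,"claw": 0.1},{"x": 0,"y": 0,"z": 0,"wx": 0,"wy": 0,"wz": 0,"claw": 0.1},{"x": 0,"y": 0,"z": 0,"wx": 0,"wy": 0,"wz": 0,"claw": 0.1},{"x": 0,"y": 0,"z": -2,"wx": 0,"wy": 0,"wz": 0,"claw": 0.1},{"x": 0,"y": 0,"z": -2,"wx": 0,"wy": 0,"wz": 0,"claw": 0.1}]'

```text
t: 25.15
position: [0.4988, 0.1765, 0.069]
ee_rot: [[0.998, 0.06, 0.002], [0.06, -0.998, 0.0], [0.002, -0.0, -1.0]]
ft_force: [0.1, -0.2, 0.9]
grip_width: 0.021
gripper_force: 58.9
```

send_rows --targets '[{"x": 0,"y": 0,"z": -2,"wx": 0,"wy": 0,"wz": 0,"claw": 0.1},{"x": 0,"y": 0,"z": -1.5,"wx": 0,"wy": 0,"wz": 0,"claw": 0.1},{"x": 0,"y": 0,"z": -1,"wx": 0,"wy": 0,"wz": 0,"claw": 0.1},{"x": 0,"y": 0,"z": -0.4,"wx": 0,"wy": 0,"wz": 0,"claw": 0.1},{"x": 0,"y": 0,"z": -0.2,"wx": 0,"wy": 0,"wz": 0,"claw": 0.1},{"x": 0,"y": 0,"z": 0,"wx": 0,"wy": 0,"wz": 0,"claw": 0.1},{"x": 0,"y": 0,"z": 0,"wx": 0,"wy": 0,"wz": 0,"claw": 0.1},{"x": 0,"y": 0,"z": 0,"wx": 0,"wy": 0,"wz": 0,"claw": 0.1},{"x": 0,"y": 0,"z": 0,"wx": 0,"wy": 0,"wz": 0,"claw": 0.1},{"x": 0,"y": 0,"z": 0,"wx": 0,"wy": 0,"wz": 0,"claw": 0.1}]'

```text
t: 26.15
position: [0.4978, 0.1773, 0.0186]
ee_rot: [[0.998, 0.062, -0.001], [0.062, -0.998, -0.0], [-0.001, 0.0, -1.0]]
ft_force: [-3.1, -1.8, 7.2]
grip_width: 0.0213
gripper_force: 59.7
```

send_rows --targets '[{"x": 0,"y": 0,"z": 0.1,"wx": 0,"wy": 0,"wz": 0,"claw": 0.3},{"x": 0,"y": 0,"z": 0,"wx": 0,"wy": 0,"wz": 0,"claw": 0.4},{"x": 0,"y": 0,"z": 0,"wx": 0,"wy": 0,"wz": 0,"claw": 0.45},{"x": 0,"y": 0,"z": 0,"wx": 0,"wy": 0,"wz": 0,"claw": 0.45},{"x": 0,"y": 0,"z": 1,"wx": 0,"wy": 0,"wz": 0,"claw": 0.45},{"x": 0,"y": 0,"z": 2,"wx": 0,"wy": 0,"wz": 0,"claw": 0.5},{"x": 0,"y": 0,"z": 3,"wx": 0,"wy": 0,"wz": 0,"claw": 0.5},{"x": 0,"y": 0,"z": 4,"wx": 0,"wy": 0,"wz": 0,"claw": 0.5},{"x": 0.5,"y": -2.6,"z": 0,"wx": 0,"wy": 0,"wz": 2,"claw": 0.5},{"x": 0.5,"y": -4,"z": 0,"wx": 0,"wy": 0,"wz": 2,"claw": 0.5}]'

```text
t: 27.15
position: [0.5093, 0.1145, 0.1208]
ee_rot: [[0.99, 0.139, 0.004], [0.139, -0.99, 0.003], [0.004, -0.002, -1.0]]
ft_force: [0.5, -0.7, 0.3]
grip_width: 0.0429
gripper_force: 0.0
```

send_rows --targets '[{"x": 0.6,"y": -4,"z": 0,"wx": 0,"wy": 0,"wz": 2,"claw": 0.5},{"x": 0.6,"y": -4,"z": 0,"wx": 0,"wy": 0,"wz": 2,"claw": 0.5},{"x": 0.6,"y": -4,"z": 0,"wx": 0,"wy": 0,"wz": 2,"claw": 0.5},{"x": 0.6,"y": -4,"z": 0,"wx": 0,"wy": 0,"wz": 2,"claw": 0.5},{"x": 0.6,"y": -4,"z": 0,"wx": 0,"wy": 0,"wz": 2,"claw": 0.5},{"x": 0.6,"y": -4,"z": 0,"wx": 0,"wy": 0,"wz": 2,"claw": 0.5},{"x": 0.6,"y": -4,"z": 0,"wx": 0,"wy": 0,"wz": 2,"claw": 0.5},{"x": 0.6,"y": -4,"z": 0,"wx": 0,"wy": 0,"wz": 2,"claw": 0.5},{"x": 0.6,"y": -4,"z": 0,"wx": 0,"wy": 0,"wz": 2,"claw": 0.5},{"x": 0.6,"y": -4,"z": 0,"wx": 0,"wy": 0,"wz": 2,"claw": 0.5}]'

```text
t: 28.15
position: [0.568, -0.2897, 0.1195]
ee_rot: [[0.886, 0.465, 0.0], [0.465, -0.886, -0.0], [0.0, 0.0, -1.0]]
ft_force: [0.6, -0.8, 0.8]
grip_width: 0.0428
gripper_force: 0.0
```

send_rows --targets '[{"x": 0.7,"y": -4,"z": 0,"wx": 0,"wy": 0,"wz": 2,"claw": 0.5},{"x": 0.7,"y": -4,"z": 0,"wx": 0,"wy": 0,"wz": 2,"claw": 0.5},{"x": 0.7,"y": -3,"z": 0,"wx": 0,"wy": 0,"wz": 2,"claw": 0.5},{"x": 0,"y": 0,"z": 0,"wx": 0,"wy": 0,"wz": 2,"claw": 0.5},{"x": 0,"y": 0,"z": 0,"wx": 0,"wy": 0,"wz": 0,"claw": 0.5},{"x": 0,"y": 0,"z": 0,"wx": 0,"wy": 0,"wz": 0,"claw": 0.5},{"x": 0,"y": 0,"z": 0,"wx": 0,"wy": 0,"wz": 0,"claw": 0.5},{"x": 0,"y": 0,"z": 0,"wx": 0,"wy": 0,"wz": 0,"claw": 0.5},{"x": 0,"y": 0,"z": 0,"wx": 0,"wy": 0,"wz": 0,"claw": 0.5},{"x": 0,"y": 0,"z": 0,"wx": 0,"wy": 0,"wz": 0,"claw": 0.5}]'

```text
t: 29.15
position: [0.5891, -0.3977, 0.1188]
ee_rot: [[0.813, 0.582, -0.0], [0.582, -0.813, 0.0], [-0.0, -0.0, -1.0]]
ft_force: [0.8, 0.0, 0.1]
grip_width: 0.0431
gripper_force: 0.0
```

Run:
```python
from h import *
st()
for b in blobs(cam("wrist"),.45,.68,-.5,-.3,.012): print(b)
c=cam("scene")
for b in blobs(c,.45,.68,-.5,-.3,.012): print(b)
for b in blobs(c,.42,.68,.1,.4,.044): print("tray",b)
```

```text
29.15 [ 0.5891 -0.3977  0.1188] yaw 35.6 w 0.0431 F [0.8 0.  0.1]
('red', 0.5818, -0.4051, np.float32(36.5), [46, 20])
('red', 0.5951, -0.3944, np.float32(39.2), [59, 18])
tray ('brown', 0.5019, 0.1782, np.float32(3.8), [65, 17])
tray ('blue', 0.4922, 0.2757, np.float32(2.5), [65, 19])
```

send_rows --targets '[{"x": 0.1,"y": 0,"z": -2,"wx": 0,"wy": 0,"wz": 0,"claw": 0.5},{"x": 0,"y": 0,"z": -3,"wx": 0,"wy": 0,"wz": 0,"claw": 0.5},{"x": 0,"y": 0,"z": -3,"wx": 0,"wy": 0,"wz": 0,"claw": 0.5},{"x": 0,"y": 0,"z": -2.5,"wx": 0,"wy": 0,"wz": 0,"claw": 0.5},{"x": 0,"y": 0,"z": -1.4,"wx": 0,"wy": 0,"wz": 0,"claw": 0.5},{"x": 0,"y": 0,"z": -0.5,"wx": 0,"wy": 0,"wz": 0,"claw": 0.5},{"x": 0,"y": 0,"z": -0.5,"wx": 0,"wy": 0,"wz": 0,"claw": 0.5},{"x": 0,"y": 0,"z": 0,"wx": 0,"wy": 0,"wz": 0,"claw": 0.5},{"x": 0,"y": 0,"z": 0,"wx": 0,"wy": 0,"wz": 0,"claw": 0.4},{"x": 0,"y": 0,"z": 0,"wx": 0,"wy": 0,"wz": 0,"claw": 0.3}]'

```text
t: 30.25
position: [0.5907, -0.3984, -0.0092]
ee_rot: [[0.813, 0.582, 0.001], [0.582, -0.813, -0.001], [0.001, 0.002, -1.0]]
ft_force: [-0.2, -0.2, 0.4]
grip_width: 0.0259
gripper_force: 0.1
```

send_rows --targets '[{"x": 0,"y": 0,"z": 0,"wx": 0,"wy": 0,"wz": 0,"claw": 0.15},{"x": 0,"y": 0,"z": 0,"wx": 0,"wy": 0,"wz": 0,"claw": 0.1},{"x": 0,"y": 0,"z": 0,"wx": 0,"wy": 0,"wz": 0,"claw": 0.1},{"x": 0,"y": 0,"z": 0,"wx": 0,"wy": 0,"wz": 0,"claw": 0.1},{"x": 0,"y": 0,"z": 0,"wx": 0,"wy": 0,"wz": 0,"claw": 0.1},{"x": 0,"y": 0,"z": 0,"wx": 0,"wy": 0,"wz": 0,"claw": 0.1},{"x": 0,"y": 0,"z": 1,"wx": 0,"wy": 0,"wz": 0,"claw": 0.1},{"x": 0,"y": 0,"z": 3,"wx": 0,"wy": 0,"wz": 0,"claw": 0.1},{"x": 0,"y": 0,"z": 4,"wx": 0,"wy": 0,"wz": 0,"claw": 0.1},{"x": 0,"y": 0,"z": 4,"wx": 0,"wy": 0,"wz": 0,"claw": 0.1}]'

```text
t: 31.25
position: [0.5897, -0.3978, 0.1113]
ee_rot: [[0.813, 0.582, -0.0], [0.582, -0.813, 0.0], [-0.0, -0.0, -1.0]]
ft_force: [-0.7, -0.1, 0.6]
grip_width: 0.0212
gripper_force: 58.9
```

send_rows --targets '[{"x": 0,"y": 3.2,"z": 0,"wx": 0,"wy": 0,"wz": -2,"claw": 0.1},{"x": 0,"y": 4,"z": 0,"wx": 0,"wy": 0,"wz": -2,"claw": 0.1},{"x": 0,"y": 4,"z": 0,"wx": 0,"wy": 0,"wz": -2,"claw": 0.1},{"x": 0,"y": 4,"z": 0,"wx": 0,"wy": 0,"wz": -2,"claw": 0.1},{"x": 0,"y": 4,"z": 0,"wx": 0,"wy": 0,"wz": -2,"claw": 0.1},{"x": 0,"y": 4,"z": 0,"wx": 0,"wy": 0,"wz": -2,"claw": 0.1},{"x": 0,"y": 4,"z": 0,"wx": 0,"wy": 0,"wz": -2,"claw": 0.1},{"x": 0,"y": 4,"z": 0,"wx": 0,"wy": 0,"wz": -2,"claw": 0.1},{"x": 0,"y": 4,"z": 0,"wx": 0,"wy": 0,"wz": -2,"claw": 0.1},{"x": 0,"y": 4,"z": 0,"wx": 0,"wy": 0,"wz": -2,"claw": 0.1}]'

```text
t: 32.25
position: [0.59, -0.0043, 0.1104]
ee_rot: [[0.964, 0.267, 0.001], [0.267, -0.964, 0.0], [0.001, -0.0, -1.0]]
ft_force: [-0.0, -0.1, -0.4]
grip_width: 0.0213
gripper_force: 59.0
```

send_rows --targets '[{"x": 0,"y": 4,"z": 0,"wx": 0,"wy": 0,"wz": -2,"claw": 0.1},{"x": 0,"y": 4,"z": 0,"wx": 0,"wy": 0,"wz": -2,"claw": 0.1},{"x": 0,"y": 4,"z": 0,"wx": 0,"wy": 0,"wz": -2,"claw": 0.1},{"x": 0.2,"y": 4,"z": 0,"wx": 0,"wy": 0,"wz": -2,"claw": 0.1},{"x": 0.2,"y": 4,"z": 0,"wx": 0,"wy": 0,"wz": -2,"claw": 0.1},{"x": 0,"y": 4,"z": 0,"wx": 0,"wy": 0,"wz": -2,"claw": 0.1},{"x": 0,"y": 0,"z": 0,"wx": 0,"wy": 0,"wz": 0,"claw": 0.1},{"x": 0,"y": 0,"z": 0,"wx": 0,"wy": 0,"wz": 0,"claw": 0.1},{"x": 0,"y": 0,"z": -2,"wx": 0,"wy": 0,"wz": 0,"claw": 0.1},{"x": 0,"y": 0,"z": -2,"wx": 0,"wy": 0,"wz": 0,"claw": 0.1}]'

```text
t: 33.25
position: [0.5951, 0.232, 0.0703]
ee_rot: [[0.998, 0.061, 0.002], [0.061, -0.998, -0.0], [0.002, 0.0, -1.0]]
ft_force: [-0.3, 0.6, 0.2]
grip_width: 0.021
gripper_force: 58.9
```

send_rows --targets '[{"x": 0,"y": 0,"z": -2,"wx": 0,"wy": 0,"wz": 0,"claw": 0.1},{"x": 0,"y": 0,"z": -1.5,"wx": 0,"wy": 0,"wz": 0,"claw": 0.1},{"x": 0,"y": 0,"z": -1,"wx": 0,"wy": 0,"wz": 0,"claw": 0.1},{"x": 0,"y": 0,"z": -0.4,"wx": 0,"wy": 0,"wz": 0,"claw": 0.1},{"x": 0,"y": 0,"z": -0.2,"wx": 0,"wy": 0,"wz": 0,"claw": 0.1},{"x": 0,"y": 0,"z": 0,"wx": 0,"wy": 0,"wz": 0,"claw": 0.1},{"x": 0,"y": 0,"z": 0,"wx": 0,"wy": 0,"wz": 0,"claw": 0.1},{"x": 0,"y": 0,"z": 0,"wx": 0,"wy": 0,"wz": 0,"claw": 0.1},{"x": 0,"y": 0,"z": 0,"wx": 0,"wy": 0,"wz": 0,"claw": 0.1},{"x": 0,"y": 0,"z": 0,"wx": 0,"wy": 0,"wz": 0,"claw": 0.1}]'

```text
t: 34.25
position: [0.5938, 0.233, 0.02]
ee_rot: [[0.998, 0.062, -0.001], [0.062, -0.998, -0.001], [-0.001, 0.001, -1.0]]
ft_force: [-5.0, -2.1, 7.0]
grip_width: 0.0211
gripper_force: 59.5
```

send_rows --targets '[{"x": 0,"y": 0,"z": 0.1,"wx": 0,"wy": 0,"wz": 0,"claw": 0.3},{"x": 0,"y": 0,"z": 0,"wx": 0,"wy": 0,"wz": 0,"claw": 0.4},{"x": 0,"y": 0,"z": 0,"wx": 0,"wy": 0,"wz": 0,"claw": 0.45},{"x": 0,"y": 0,"z": 0,"wx": 0,"wy": 0,"wz": 0,"claw": 0.45},{"x": 0,"y": 0,"z": 1,"wx": 0,"wy": 0,"wz": 0,"claw": 0.45},{"x": 0,"y": 0,"z": 2,"wx": 0,"wy": 0,"wz": 0,"claw": 0.45},{"x": 0,"y": 0,"z": 3,"wx": 0,"wy": 0,"wz": 0,"claw": 0.45},{"x": 0,"y": 0,"z": 3,"wx": 0,"wy": 0,"wz": 0,"claw": 0.45},{"x": -1,"y": -2.1,"z": 0,"wx": 0,"wy": 0,"wz": 0,"claw": 0.45},{"x": -1,"y": -4,"z": 0,"wx": 0,"wy": 0,"wz": 0,"claw": 0.45}]'

```text
t: 35.25
position: [0.5747, 0.1766, 0.1115]
ee_rot: [[0.998, 0.068, 0.003], [0.068, -0.998, 0.003], [0.003, -0.003, -1.0]]
ft_force: [-0.1, -1.1, -0.4]
grip_width: 0.0384
gripper_force: 0.0
```

send_rows --targets '[{"x": -1,"y": -4,"z": 0,"wx": 0,"wy": 0,"wz": 0,"claw": 0.45},{"x": -1,"y": -4,"z": 0,"wx": 0,"wy": 0,"wz": 0,"claw": 0.45},{"x": 0,"y": -2,"z": 0,"wx": 0,"wy": 0,"wz": 0,"claw": 0.45},{"x": 0,"y": 0,"z": 0,"wx": 0,"wy": 0,"wz": 0,"claw": 0.45},{"x": 0,"y": 0,"z": 0,"wx": 0,"wy": 0,"wz": 0,"claw": 0.45},{"x": 0,"y": 0,"z": 0,"wx": 0,"wy": 0,"wz": 0,"claw": 0.45},{"x": 0,"y": 0,"z": 0,"wx": 0,"wy": 0,"wz": 0,"claw": 0.45},{"x": 0,"y": 0,"z": 0,"wx": 0,"wy": 0,"wz": 0,"claw": 0.45},{"x": 0,"y": 0,"z": 0,"wx": 0,"wy": 0,"wz": 0,"claw": 0.45},{"x": 0,"y": 0,"z": 0,"wx": 0,"wy": 0,"wz": 0,"claw": 0.45}]'

```text
t: 36.25
position: [0.554, 0.0733, 0.1096]
ee_rot: [[0.998, 0.063, -0.0], [0.063, -0.998, -0.0], [-0.0, 0.0, -1.0]]
ft_force: [0.8, -0.0, -0.2]
grip_width: 0.0381
gripper_force: 0.0
```

Run:
```python
from h import *
st()
c=cam("scene"); w=cam("wrist")
for n,k in (("scene",c),("wrist",w)):
  for b in blobs(k,.42,.68,.1,.4,.044): print(n,b)
t=topdown(w,.45,.65,-.0,.15,.067,2600); cv2.imwrite("pics/w8.png",np.hstack([cv2.resize(w["img"],(400,250)),cv2.resize(t,(300,400))[:250]]) if 0 else cv2.resize(w["img"],(640,400)))
```

```text
36.25 [0.554  0.0733 0.1096] yaw 3.6 w 0.0381 F [ 0.8 -0.  -0.2]
scene ('brown', 0.5019, 0.1782, np.float32(4.2), [65, 17])
scene ('brown', 0.5838, 0.2328, np.float32(1.8), [27, 9])
scene ('red', 0.5968, 0.2339, np.float32(5.4), [64, 18])
scene ('blue', 0.4922, 0.2757, np.float32(2.6), [65, 19])
wrist ('brown', 0.4937, 0.1756, np.float32(4.4), [38, 19])
wrist ('blue', 0.4903, 0.2729, np.float32(4.2), [64, 21])
```

View pics/w8.png

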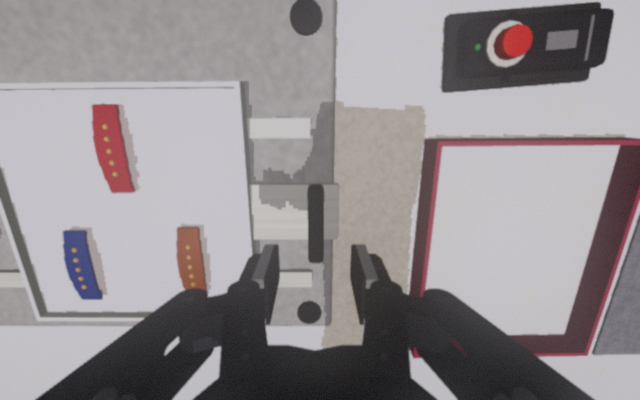

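send_rows --targets '[{"x": 0,"y": 0,"z": -2,"wx": 0,"wy": 0,"wz": 0,"claw": 0.45},{"x": 0,"y": 0,"z": -3,"wx": 0,"wy": 0,"wz": 0,"claw": 0.45},{"x": 0,"y": 0,"z": -2,"wx": 0,"wy": 0,"wz": 0,"claw": 0.45},{"x": 0,"y": 0,"z": -1,"wx": 0,"wy": 0,"wz": 0,"claw": 0.45},{"x": 0,"y": 0,"z": -0.5,"wx": 0,"wy": 0,"wz": 0,"claw": 0.45},{"x": 0,"y": 0,"z": 0,"wx": 0,"wy": 0,"wz": 0,"claw": 0.3},{"x": 0,"y": 0,"z": 0,"wx": 0,"wy": 0,"wz": 0,"claw": 0.15},{"x": 0,"y": 0,"z": 0,"wx": 0,"wy": 0,"wz": 0,"claw": 0},{"x": 0,"y": 0,"z": 0,"wx": 0,"wy": 0,"wz": 0,"claw": 0},{"x": 0,"y": 0,"z": 0,"wx": 0,"wy": 0,"wz": 0,"claw": 0}]'

```text
t: 37.35
position: [0.5548, 0.073, 0.0257]
ee_rot: [[0.998, 0.063, 0.002], [0.063, -0.998, 0.0], [0.002, -0.0, -1.0]]
ft_force: [-1.0, -0.9, 6.9]
grip_width: 0.011
gripper_force: 59.3
```

send_rows --targets '[{"x": 0,"y": 0,"z": 0,"wx": 0,"wy": 0,"wz": 0,"claw": 0},{"x": 0,"y": 0.2,"z": 0,"wx": 0,"wy": 0,"wz": 0,"claw": 0},{"x": 0,"y": 0.4,"z": 0,"wx": 0,"wy": 0,"wz": 0,"claw": 0},{"x": -0.05,"y": 0.6,"z": 0,"wx": 0,"wy": 0,"wz": 0,"claw": 0},{"x": -0.05,"y": 0.8,"z": 0,"wx": 0,"wy": 0,"wz": 0,"claw": 0},{"x": -0.05,"y": 0.8,"z": 0,"wx": 0,"wy": 0,"wz": 0,"claw": 0},{"x": -0.05,"y": 0.8,"z": 0,"wx": 0,"wy": 0,"wz": 0,"claw": 0},{"x": -0.05,"y": 0.8,"z": 0,"wx": 0,"wy": 0,"wz": 0,"claw": 0},{"x": -0.05,"y": 0.8,"z": 0,"wx": 0,"wy": 0,"wz": 0,"claw": 0},{"x": -0.05,"y": 0.8,"z": 0,"wx": 0,"wy": 0,"wz": 0,"claw": 0}]'

```text
t: 38.35
position: [0.5508, 0.1312, 0.0257]
ee_rot: [[0.998, 0.061, 0.001], [0.061, -0.998, -0.002], [0.0, 0.002, -1.0]]
ft_force: [-2.7, -5.0, 9.2]
grip_width: 0.0108
gripper_force: 59.7
```

Run:
```python
from h import *
st(); s=ctrl.observe(); print(s["gripper_force"],np.round(s["joint_pos"],2))
c=cam("scene")
P=[];
# ring light: refine by finding white ring blob near predicted
im=c["img"][150:230,460:540]; cv2.imwrite("pics/ring.png",im)
print(pix(c,[[.531,.450,.268],[.531,.44,.268]]).round())
```

```text
38.35 [0.5508 0.1312 0.0257] yaw 3.5 w 0.0108 F [-2.7 -5.   9.2]
59.72520053386688 [-0.53  0.69  0.28  1.89 -0.31  0.61 -1.56]
[[495. 195.]
 [492. 194.]]
```

send_rows --targets '[{"x": -0.05,"y": 0.8,"z": 0,"wx": 0,"wy": 0,"wz": 0,"claw": 0},{"x": -0.05,"y": 0.8,"z": 0,"wx": 0,"wy": 0,"wz": 0,"claw": 0},{"x": -0.05,"y": 0.8,"z": 0,"wx": 0,"wy": 0,"wz": 0,"claw": 0},{"x": -0.05,"y": 0.8,"z": 0,"wx": 0,"wy": 0,"wz": 0,"claw": 0},{"x": -0.05,"y": 0.8,"z": 0,"wx": 0,"wy": 0,"wz": 0,"claw": 0},{"x": -0.05,"y": 0.8,"z": 0,"wx": 0,"wy": 0,"wz": 0,"claw": 0},{"x": -0.05,"y": 0.8,"z": 0,"wx": 0,"wy": 0,"wz": 0,"claw": 0},{"x": -0.05,"y": 0.8,"z": 0,"wx": 0,"wy": 0,"wz": 0,"claw": 0},{"x": -0.05,"y": 0.8,"z": 0,"wx": 0,"wy": 0,"wz": 0,"claw": 0},{"x": -0.05,"y": 0.8,"z": 0,"wx": 0,"wy": 0,"wz": 0,"claw": 0}]'

```text
t: 39.4
position: [0.5454, 0.2113, 0.0256]
ee_rot: [[0.998, 0.062, -0.001], [0.062, -0.998, -0.002], [-0.001, 0.002, -1.0]]
ft_force: [-3.8, -5.5, 10.0]
grip_width: 0.0109
gripper_force: 59.9
```

send_rows --targets '[{"x": -0.05,"y": 0.8,"z": 0,"wx": 0,"wy": 0,"wz": 0,"claw": 0},{"x": -0.05,"y": 0.8,"z": 0,"wx": 0,"wy": 0,"wz": 0,"claw": 0},{"x": -0.05,"y": 0.8,"z": 0,"wx": 0,"wy": 0,"wz": 0,"claw": 0},{"x": -0.05,"y": 0.8,"z": 0,"wx": 0,"wy": 0,"wz": 0,"claw": 0},{"x": -0.05,"y": 0.8,"z": 0,"wx": 0,"wy": 0,"wz": 0,"claw": 0},{"x": -0.05,"y": 0.7,"z": 0,"wx": 0,"wy": 0,"wz": 0,"claw": 0},{"x": -0.05,"y": 0.6,"z": 0,"wx": 0,"wy": 0,"wz": 0,"claw": 0},{"x": 0,"y": 0.4,"z": 0,"wx": 0,"wy": 0,"wz": 0,"claw": 0},{"x": 0,"y": 0.3,"z": 0,"wx": 0,"wy": 0,"wz": 0,"claw": 0},{"x": 0,"y": 0.2,"z": 0,"wx": 0,"wy": 0,"wz": 0,"claw": 0}]'

```text
t: 40.4
position: [0.5412, 0.2737, 0.0256]
ee_rot: [[0.998, 0.062, -0.002], [0.062, -0.998, -0.002], [-0.002, 0.001, -1.0]]
ft_force: [-5.3, -5.3, 12.7]
grip_width: 0.0109
gripper_force: 60.3
```

send_rows --targets '[{"x": 0,"y": 0.4,"z": 0,"wx": 0,"wy": 0,"wz": 0,"claw": 0},{"x": 0,"y": 0.4,"z": 0,"wx": 0,"wy": 0,"wz": 0,"claw": 0},{"x": 0,"y": 0.4,"z": 0,"wx": 0,"wy": 0,"wz": 0,"claw": 0},{"x": 0,"y": 0.3,"z": 0,"wx": 0,"wy": 0,"wz": 0,"claw": 0},{"x": 0,"y": 0.3,"z": 0,"wx": 0,"wy": 0,"wz": 0,"claw": 0},{"x": 0,"y": 0.3,"z": 0,"wx": 0,"wy": 0,"wz": 0,"claw": 0},{"x": 0,"y": 0.3,"z": 0,"wx": 0,"wy": 0,"wz": 0,"claw": 0},{"x": 0,"y": 0.1,"z": 0,"wx": 0,"wy": 0,"wz": 0,"claw": 0},{"x": 0,"y": 0,"z": 0,"wx": 0,"wy": 0,"wz": 0,"claw": 0},{"x": 0,"y": 0,"z": 0,"wx": 0,"wy": 0,"wz": 0,"claw": 0}]'

```text
t: 41.4
position: [0.5398, 0.2917, 0.0255]
ee_rot: [[0.998, 0.059, -0.007], [0.059, -0.998, -0.01], [-0.008, 0.009, -1.0]]
ft_force: [-11.9, -18.6, 24.0]
grip_width: 0.0109
gripper_force: 62.1
```

send_rows --targets '[{"x": 0,"y": -0.3,"z": 0,"wx": 0,"wy": 0,"wz": 0,"claw": 0},{"x": 0,"y": 0,"z": 0,"wx": 0,"wy": 0,"wz": 0,"claw": 0.2},{"x": 0,"y": 0,"z": 0,"wx": 0,"wy": 0,"wz": 0,"claw": 0.45},{"x": 0,"y": 0,"z": 0,"wx": 0,"wy": 0,"wz": 0,"claw": 0.45},{"x": 0,"y": 0,"z": 0,"wx": 0,"wy": 0,"wz": 0,"claw": 0.45},{"x": 0,"y": 0,"z": 1,"wx": 0,"wy": 0,"wz": 0,"claw": 0.45},{"x": 0,"y": 0,"z": 2,"wx": 0,"wy": 0,"wz": 0,"claw": 0.45},{"x": 0,"y": 0,"z": 3,"wx": 0,"wy": 0,"wz": 0,"claw": 0.45},{"x": 0,"y": 0,"z": 2,"wx": 0,"wy": 0,"wz": 0,"claw": 0.45},{"x": 1,"y": -2.6,"z": 0,"wx": 0,"wy": 0,"wz": 0,"claw": 0.45}]'

```text
t: 42.4
position: [0.5526, 0.2771, 0.1084]
ee_rot: [[0.998, 0.07, 0.004], [0.07, -0.998, 0.006], [0.005, -0.006, -1.0]]
ft_force: [0.6, 0.2, -0.6]
grip_width: 0.0384
gripper_force: 0.0
```

send_rows --targets '[{"x": 1.5,"y": -3.5,"z": 0,"wx": 0,"wy": 0,"wz": 0,"claw": 0},{"x": 1.5,"y": -3.5,"z": 0,"wx": 0,"wy": 0,"wz": 0,"claw": 0},{"x": 1.5,"y": -3.5,"z": 0,"wx": 0,"wy": 0,"wz": 0,"claw": 0},{"x": 1.5,"y": -3.5,"z": 0,"wx": 0,"wy": 0,"wz": 0,"claw": 0},{"x": 1.5,"y": -3.5,"z": 0,"wx": 0,"wy": 0,"wz": 0,"claw": 0},{"x": 1.5,"y": -3.5,"z": 0,"wx": 0,"wy": 0,"wz": 0,"claw": 0},{"x": 1.5,"y": -3.5,"z": 0,"wx": 0,"wy": 0,"wz": 0,"claw": 0},{"x": 1.5,"y": -3.5,"z": 0,"wx": 0,"wy": 0,"wz": 0,"claw": 0},{"x": 1.5,"y": -3.5,"z": 0,"wx": 0,"wy": 0,"wz": 0,"claw": 0},{"x": 0,"y": -0.5,"z": 0,"wx": 0,"wy": 0,"wz": 0,"claw": 0}]'

```text
t: 43.4
position: [0.6884, -0.0565, 0.1059]
ee_rot: [[0.998, 0.056, 0.003], [0.056, -0.998, -0.005], [0.002, 0.005, -1.0]]
ft_force: [-0.3, -1.2, 0.5]
grip_width: 0.0
gripper_force: 0.0
```

send_rows --targets '[{"x": 0,"y": 0,"z": 0,"wx": 0,"wy": 0,"wz": 0,"claw": 0},{"x": 0,"y": 0,"z": 0,"wx": 0,"wy": 0,"wz": 0,"claw": 0},{"x": 0,"y": 0,"z": 0,"wx": 0,"wy": 0,"wz": 0,"claw": 0},{"x": 0,"y": 0,"z": 0,"wx": 0,"wy": 0,"wz": 0,"claw": 0},{"x": 0,"y": 0,"z": 0,"wx": 0,"wy": 0,"wz": 0,"claw": 0},{"x": 0,"y": 0,"z": 0,"wx": 0,"wy": 0,"wz": 0,"claw": 0},{"x": 0,"y": 0,"z": 0,"wx": 0,"wy": 0,"wz": 0,"claw": 0},{"x": 0,"y": 0,"z": 0,"wx": 0,"wy": 0,"wz": 0,"claw": 0},{"x": 0,"y": 0,"z": 0,"wx": 0,"wy": 0,"wz": 0,"claw": 0},{"x": 0,"y": 0,"z": 0,"wx": 0,"wy": 0,"wz": 0,"claw": 0}]'

```text
t: 44.4
position: [0.687, -0.049, 0.1047]
ee_rot: [[0.998, 0.063, -0.0], [0.063, -0.998, -0.0], [-0.0, -0.0, -1.0]]
ft_force: [0.4, -0.9, 0.5]
grip_width: -0.0
gripper_force: 0.0
```

```bash
cat >> h.py <<'E'
def btn(c):
    t=topdown(c,.62,.76,-.12,.0,.044,2000); h=cv2.cvtColor(t,cv2.COLOR_BGR2HSV)
    m=cv2.inRange(h,(0,150,90),(6,255,255))|cv2.inRange(h,(172,150,90),(180,255,255))
    k=cv2.findContours(m,0,2)[0]; k=max(k,key=cv2.contourArea); r=cv2.boundingRect(k)
    return "btn",.76-(r[1]+r[3]/2)/2000,-(r[0]+r[2]/2)/2000,np.array(r)/2
E
python3 - <<'E'
from h import *
st(); w=cam("wrist"); c=cam("scene"); d=cam("side")
for k in (w,c,d): print(btn(k))
for b in blobs(c,.42,.68,.3,.56,.044): print("tray",b)
for b in blobs(d,.42,.68,.3,.56,.044): print("tray",b)
cv2.imwrite("pics/w9.png",w["img"])
E
```

```text
44.4 [ 0.687  -0.049   0.1047] yaw 3.6 w -0.0 F [ 0.4 -0.9  0.5]
('btn', 0.68725, -0.06175, array([54.5, 64.5, 14.5, 16.5]))
('btn', 0.68925, -0.058, array([48. , 60.5, 20. , 20.5]))Traceback (most recent call last):
  File "<stdin>", line 3, in <module>
  File "h.py", line 49, in btn
    k=cv2.findContours(m,0,2)[0]; k=max(k,key=cv2.contourArea); r=cv2.boundingRect(k)
                                    ~~~^^^^^^^^^^^^^^^^^^^^^^^
ValueError: max() iterable argument is empty
```

send_rows --targets '[{"x": 0.1,"y": -1,"z": 0,"wx": 0,"wy": 0,"wz": 0,"claw": 0},{"x": 0,"y": 0,"z": -2,"wx": 0,"wy": 0,"wz": 0,"claw": 0},{"x": 0,"y": 0,"z": -2,"wx": 0,"wy": 0,"wz": 0,"claw": 0},{"x": 0,"y": 0,"z": -1.5,"wx": 0,"wy": 0,"wz": 0,"claw": 0},{"x": 0,"y": 0,"z": -1,"wx": 0,"wy": 0,"wz": 0,"claw": 0},{"x": 0,"y": 0,"z": -0.5,"wx": 0,"wy": 0,"wz": 0,"claw": 0},{"x": 0,"y": 0,"z": -0.3,"wx": 0,"wy": 0,"wz": 0,"claw": 0},{"x": 0,"y": 0,"z": 0,"wx": 0,"wy": 0,"wz": 0,"claw": 0},{"x": 0,"y": 0,"z": 0,"wx": 0,"wy": 0,"wz": 0,"claw": 0},{"x": 0,"y": 0,"z": 0,"wx": 0,"wy": 0,"wz": 0,"claw": 0}]'

```text
t: 45.55
position: [0.6885, -0.059, 0.0324]
ee_rot: [[0.998, 0.063, 0.001], [0.063, -0.998, -0.0], [0.001, 0.0, -1.0]]
ft_force: [-0.1, 0.3, 0.5]
grip_width: 0.0
gripper_force: 0.0
```

Run:
```python
from h import *
st(); c=cam("scene"); d=cam("side")
for k in (c,d):
  for b in blobs(k,.42,.68,.3,.58,.044,amin=150): print("tray",b)
w=cam("wrist")
a=cv2.resize(c["img"][140:280,330:540],(525,350),interpolation=cv2.INTER_CUBIC); b=w["img"][120:320,220:420]
b=cv2.resize(b,(350,350))[:,40:310]
cv2.imwrite("pics/w9.png",np.hstack([a,b]))
```

```text
45.55 [ 0.6885 -0.059   0.0324] yaw 3.6 w 0.0 F [-0.1  0.3  0.5]
tray ('brown', 0.4869, 0.3965, np.float32(2.1), [63, 18])
tray ('brown', 0.574, 0.4515, np.float32(0.0), [26, 9])
tray ('red', 0.5818, 0.4539, np.float32(3.8), [63, 19])
tray ('blue', 0.4774, 0.4956, np.float32(5.3), [64, 21])
tray ('brown', 0.4719, 0.3896, np.float32(14.5), [43, 16])
tray ('brown', 0.5803, 0.4472, np.float32(0.0), [12, 10])
tray ('blue', 0.4572, 0.4825, np.float32(9.9), [28, 14])
tray ('blue', 0.4843, 0.487, np.float32(48.4), [9, 8])
tray ('blue', 0.4993, 0.4844, np.float32(-69.4), [7, 11])
```

View pics/w9.png

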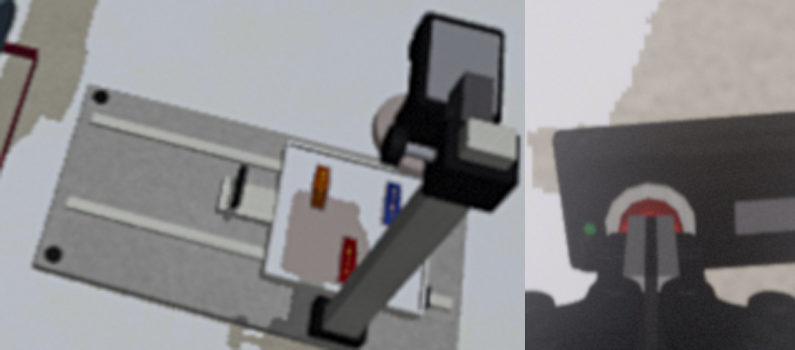

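send_rows --targets '[{"x": 0,"y": 0,"z": -0.3,"wx": 0,"wy": 0,"wz": 0,"claw": 0},{"x": 0,"y": 0,"z": -0.2,"wx": 0,"wy": 0,"wz": 0,"claw": 0},{"x": 0,"y": 0,"z": -0.1,"wx": 0,"wy": 0,"wz": 0,"claw": 0},{"x": 0,"y": 0,"z": -0.1,"wx": 0,"wy": 0,"wz": 0,"claw": 0},{"x": 0,"y": 0,"z": 0,"wx": 0,"wy": 0,"wz": 0,"claw": 0},{"x": 0,"y": 0,"z": 0,"wx": 0,"wy": 0,"wz": 0,"claw": 0},{"x": 0,"y": 0,"z": 0,"wx": 0,"wy": 0,"wz": 0,"claw": 0},{"x": 0,"y": 0,"z": 0,"wx": 0,"wy": 0,"wz": 0,"claw": 0},{"x": 0,"y": 0,"z": 0,"wx": 0,"wy": 0,"wz": 0,"claw": 0},{"x": 0,"y": 0,"z": 0,"wx": 0,"wy": 0,"wz": 0,"claw": 0}]'

```text
t: 46.7
position: [0.6882, -0.059, 0.0248]
ee_rot: [[0.998, 0.063, 0.0], [0.063, -0.998, -0.0], [0.0, 0.0, -1.0]]
ft_force: [1.4, -0.3, 2.3]
grip_width: -0.0002
gripper_force: 1.1
```

Run:
```python
from h import *
for i in range(5):
    st(); imaging.read_camera("side")
```

```text
46.7 [ 0.6882 -0.059   0.0248] yaw 3.6 w -0.0002 F [ 1.4 -0.3  2.3]
46.75 [ 0.6883 -0.059   0.0248] yaw 3.6 w -0.0002 F [0.9 0.  2.4]
46.8 [ 0.6883 -0.059   0.0248] yaw 3.6 w -0.0001 F [ 1.4 -0.3  2. ]
46.85 [ 0.6882 -0.059   0.0248] yaw 3.6 w -0.0002 F [1.5 0.4 3. ]
46.9 [ 0.6882 -0.059   0.0248] yaw 3.6 w 0.0001 F [0.7 0.2 1.9]
```

send_rows --targets '[{"x": 0,"y": 0,"z": -0.05,"wx": 0,"wy": 0,"wz": 0,"claw": 0},{"x": 0,"y": 0,"z": -0.05,"wx": 0,"wy": 0,"wz": 0,"claw": 0},{"x": 0,"y": 0,"z": 0,"wx": 0,"wy": 0,"wz": 0,"claw": 0},{"x": 0,"y": 0,"z": 0,"wx": 0,"wy": 0,"wz": 0,"claw": 0},{"x": 0,"y": 0,"z": 0,"wx": 0,"wy": 0,"wz": 0,"claw": 0},{"x": 0,"y": 0,"z": 0,"wx": 0,"wy": 0,"wz": 0,"claw": 0},{"x": 0,"y": 0,"z": 0,"wx": 0,"wy": 0,"wz": 0,"claw": 0},{"x": 0,"y": 0,"z": 0,"wx": 0,"wy": 0,"wz": 0,"claw": 0},{"x": 0,"y": 0,"z": 0,"wx": 0,"wy": 0,"wz": 0,"claw": 0},{"x": 0,"y": 0,"z": 0,"wx": 0,"wy": 0,"wz": 0,"claw": 0}]'

```text
t: 47.95
position: [0.6883, -0.059, 0.0244]
ee_rot: [[0.998, 0.063, 0.0], [0.063, -0.998, 0.0], [0.0, -0.0, -1.0]]
ft_force: [-0.0, -0.1, 6.2]
grip_width: 0.0004
gripper_force: 3.4
```

Run:
```python
from h import *
for i in range(5):
    st(); imaging.read_camera("side")
```

```text
47.95 [ 0.6883 -0.059   0.0244] yaw 3.6 w 0.0004 F [-0.  -0.1  6.2]
48.0 [ 0.6883 -0.059   0.0244] yaw 3.6 w -0.0004 F [ 0.3 -0.1  6.6]
48.05 [ 0.6883 -0.059   0.0244] yaw 3.6 w -0.0001 F [-0.3  0.1  7.2]
48.1 [ 0.6883 -0.059   0.0244] yaw 3.6 w -0.0 F [ 0.5 -0.5  7.5]
48.15 [ 0.6883 -0.059   0.0244] yaw 3.6 w -0.0 F [ 0.7 -0.   7.5]
```

send_rows --targets '[{"x": 0,"y": 0,"z": 0.04,"wx": 0,"wy": 0,"wz": 0,"claw": 0},{"x": 0,"y": 0,"z": 0,"wx": 0,"wy": 0,"wz": 0,"claw": 0},{"x": 0,"y": 0,"z": 0,"wx": 0,"wy": 0,"wz": 0,"claw": 0},{"x": 0,"y": 0,"z": 0,"wx": 0,"wy": 0,"wz": 0,"claw": 0},{"x": 0,"y": 0,"z": 0,"wx": 0,"wy": 0,"wz": 0,"claw": 0},{"x": 0,"y": 0,"z": 0,"wx": 0,"wy": 0,"wz": 0,"claw": 0},{"x": 0,"y": 0,"z": 0,"wx": 0,"wy": 0,"wz": 0,"claw": 0},{"x": 0,"y": 0,"z": 0,"wx": 0,"wy": 0,"wz": 0,"claw": 0},{"x": 0,"y": 0,"z": 0,"wx": 0,"wy": 0,"wz": 0,"claw": 0},{"x": 0,"y": 0,"z": 0,"wx": 0,"wy": 0,"wz": 0,"claw": 0}]'

```text
t: 49.2
position: [0.6883, -0.059, 0.0245]
ee_rot: [[0.998, 0.063, 0.0], [0.063, -0.998, 0.0], [0.0, 0.0, -1.0]]
ft_force: [0.3, 1.5, 5.9]
grip_width: -0.0001
gripper_force: 3.0
```

Run:
```python
from h import *
for i in range(4):
    st(); imaging.read_camera("side")
```

```text
49.2 [ 0.6883 -0.059   0.0245] yaw 3.6 w -0.0001 F [0.3 1.5 5.9]
49.25 [ 0.6883 -0.059   0.0245] yaw 3.6 w 0.0003 F [ 0.9 -0.   6.2]
49.3 [ 0.6882 -0.059   0.0245] yaw 3.6 w 0.0001 F [1.1 0.9 5.8]
49.35 [ 0.6882 -0.059   0.0245] yaw 3.6 w 0.0002 F [0.9 0.  6.2]
```

send_rows --targets '[{"x": 0,"y": 0,"z": 0.05,"wx": 0,"wy": 0,"wz": 0,"claw": 0},{"x": 0,"y": 0,"z": 0,"wx": 0,"wy": 0,"wz": 0,"claw": 0},{"x": 0,"y": 0,"z": 0,"wx": 0,"wy": 0,"wz": 0,"claw": 0},{"x": 0,"y": 0,"z": 0,"wx": 0,"wy": 0,"wz": 0,"claw": 0},{"x": 0,"y": 0,"z": 0,"wx": 0,"wy": 0,"wz": 0,"claw": 0},{"x": 0,"y": 0,"z": 0,"wx": 0,"wy": 0,"wz": 0,"claw": 0},{"x": 0,"y": 0,"z": 0,"wx": 0,"wy": 0,"wz": 0,"claw": 0},{"x": 0,"y": 0,"z": 0,"wx": 0,"wy": 0,"wz": 0,"claw": 0},{"x": 0,"y": 0,"z": 0,"wx": 0,"wy": 0,"wz": 0,"claw": 0},{"x": 0,"y": 0,"z": 0,"wx": 0,"wy": 0,"wz": 0,"claw": 0}]'

```text
t: 50.4
position: [0.6881, -0.059, 0.0246]
ee_rot: [[0.998, 0.063, 0.0], [0.063, -0.998, -0.0], [0.0, 0.0, -1.0]]
ft_force: [3.2, -0.3, 3.7]
grip_width: -0.0
gripper_force: 1.5
```

send_rows --targets '[{"x": 0,"y": 0,"z": -0.2,"wx": 0,"wy": 0,"wz": 0,"claw": 0},{"x": 0,"y": 0,"z": -0.2,"wx": 0,"wy": 0,"wz": 0,"claw": 0},{"x": 0,"y": 0,"z": -0.15,"wx": 0,"wy": 0,"wz": 0,"claw": 0},{"x": 0,"y": 0,"z": 0,"wx": 0,"wy": 0,"wz": 0,"claw": 0},{"x": 0,"y": 0,"z": 0,"wx": 0,"wy": 0,"wz": 0,"claw": 0},{"x": 0,"y": 0,"z": 0,"wx": 0,"wy": 0,"wz": 0,"claw": 0},{"x": 0,"y": 0,"z": 0,"wx": 0,"wy": 0,"wz": 0,"claw": 0},{"x": 0,"y": 0,"z": 0,"wx": 0,"wy": 0,"wz": 0,"claw": 0},{"x": 0,"y": 0,"z": 0,"wx": 0,"wy": 0,"wz": 0,"claw": 0},{"x": 0,"y": 0,"z": 0,"wx": 0,"wy": 0,"wz": 0,"claw": 0}]'

```text
t: 51.4
position: [0.6883, -0.059, 0.0212]
ee_rot: [[0.998, 0.063, 0.0], [0.063, -0.998, 0.001], [0.0, -0.001, -1.0]]
ft_force: [-3.0, 1.5, 18.0]
grip_width: -0.0
gripper_force: 9.1
```

send_rows --targets '[{"x": 0,"y": 0,"z": 1,"wx": 0,"wy": 0,"wz": 0,"claw": 0},{"x": 0,"y": 0,"z": 2,"wx": 0,"wy": 0,"wz": 0,"claw": 0},{"x": 0,"y": 0,"z": 3,"wx": 0,"wy": 0,"wz": 0,"claw": 0},{"x": 0,"y": 0,"z": 3,"wx": 0,"wy": 0,"wz": 0,"claw": 0},{"x": -1.5,"y": 3.5,"z": 0,"wx": 0,"wy": 0,"wz": 0,"claw": 0.45},{"x": -1.5,"y": 3.5,"z": 0,"wx": 0,"wy": 0,"wz": 0,"claw": 0.45},{"x": -1.5,"y": 3.5,"z": 0,"wx": 0,"wy": 0,"wz": 0,"claw": 0.45},{"x": -1.5,"y": 3.5,"z": 0,"wx": 0,"wy": 0,"wz": 0,"claw": 0.45},{"x": -1.5,"y": 3.5,"z": 0,"wx": 0,"wy": 0,"wz": 0,"claw": 0.45},{"x": -1.5,"y": 3.5,"z": 0,"wx": 0,"wy": 0,"wz": 0,"claw": 0.45}]'

```text
t: 52.4
position: [0.5954, 0.1518, 0.1081]
ee_rot: [[0.998, 0.063, -0.004], [0.063, -0.998, -0.001], [-0.004, 0.001, -1.0]]
ft_force: [-0.6, 1.1, -0.3]
grip_width: 0.0386
gripper_force: 0.0
```

send_rows --targets '[{"x": -1.5,"y": 3.5,"z": 0,"wx": 0,"wy": 0,"wz": 0,"claw": 0.45},{"x": -1.5,"y": 3.5,"z": 0,"wx": 0,"wy": 0,"wz": 0,"claw": 0.45},{"x": -1.5,"y": 3.5,"z": 0,"wx": 0,"wy": 0,"wz": 0,"claw": 0.45},{"x": -1.2,"y": 3.5,"z": 0,"wx": 0,"wy": 0,"wz": 0,"claw": 0.45},{"x": 0,"y": 0,"z": 0,"wx": 0,"wy": 0,"wz": 0,"claw": 0.45},{"x": 0,"y": 0,"z": 0,"wx": 0,"wy": 0,"wz": 0,"claw": 0.45},{"x": 0,"y": 0,"z": 0,"wx": 0,"wy": 0,"wz": 0,"claw": 0.45},{"x": 0,"y": 0,"z": 0,"wx": 0,"wy": 0,"wz": 0,"claw": 0.45},{"x": 0,"y": 0,"z": 0,"wx": 0,"wy": 0,"wz": 0,"claw": 0.45},{"x": 0,"y": 0,"z": 0,"wx": 0,"wy": 0,"wz": 0,"claw": 0.45}]'

```text
t: 53.4
position: [0.5413, 0.2902, 0.1091]
ee_rot: [[0.998, 0.062, -0.0], [0.062, -0.998, -0.0], [-0.0, 0.0, -1.0]]
ft_force: [0.5, -0.0, 0.1]
grip_width: 0.0384
gripper_force: 0.0
```

Now grip the bar and draw the tray out.

send_rows --targets '[{"x": 0,"y": 0.1,"z": -2,"wx": 0,"wy": 0,"wz": 0,"claw": 0.45},{"x": 0,"y": 0,"z": -3,"wx": 0,"wy": 0,"wz": 0,"claw": 0.45},{"x": 0,"y": 0,"z": -2,"wx": 0,"wy": 0,"wz": 0,"claw": 0.45},{"x": 0,"y": 0,"z": -1,"wx": 0,"wy": 0,"wz": 0,"claw": 0.45},{"x": 0,"y": 0,"z": -0.4,"wx": 0,"wy": 0,"wz": 0,"claw": 0.45},{"x": 0,"y": 0,"z": 0,"wx": 0,"wy": 0,"wz": 0,"claw": 0.3},{"x": 0,"y": 0,"z": 0,"wx": 0,"wy": 0,"wz": 0,"claw": 0.15},{"x": 0,"y": 0,"z": 0,"wx": 0,"wy": 0,"wz": 0,"claw": 0},{"x": 0,"y": 0,"z": 0,"wx": 0,"wy": 0,"wz": 0,"claw": 0},{"x": 0,"y": 0,"z": 0,"wx": 0,"wy": 0,"wz": 0,"claw": 0}]'

```text
t: 54.4
position: [0.5418, 0.2921, 0.0263]
ee_rot: [[0.998, 0.063, 0.001], [0.063, -0.998, 0.001], [0.002, -0.001, -1.0]]
ft_force: [-1.1, -1.4, 7.2]
grip_width: 0.0112
gripper_force: 59.4
```

send_rows --targets '[{"x": 0,"y": 0,"z": 0,"wx": 0,"wy": 0,"wz": 0,"claw": 0},{"x": 0,"y": -0.2,"z": 0,"wx": 0,"wy": 0,"wz": 0,"claw": 0},{"x": 0,"y": -0.4,"z": 0,"wx": 0,"wy": 0,"wz": 0,"claw": 0},{"x": 0.05,"y": -0.6,"z": 0,"wx": 0,"wy": 0,"wz": 0,"claw": 0},{"x": 0.05,"y": -0.8,"z": 0,"wx": 0,"wy": 0,"wz": 0,"claw": 0},{"x": 0.05,"y": -0.8,"z": 0,"wx": 0,"wy": 0,"wz": 0,"claw": 0},{"x": 0.05,"y": -0.8,"z": 0,"wx": 0,"wy": 0,"wz": 0,"claw": 0},{"x": 0.05,"y": -0.8,"z": 0,"wx": 0,"wy": 0,"wz": 0,"claw": 0},{"x": 0.05,"y": -0.8,"z": 0,"wx": 0,"wy": 0,"wz": 0,"claw": 0},{"x": 0.05,"y": -0.8,"z": 0,"wx": 0,"wy": 0,"wz": 0,"claw": 0}]'

```text
t: 55.4
position: [0.5457, 0.2348, 0.0263]
ee_rot: [[0.998, 0.065, 0.003], [0.064, -0.998, 0.004], [0.003, -0.004, -1.0]]
ft_force: [0.4, 5.3, 4.2]
grip_width: 0.0109
gripper_force: 59.1
```

send_rows --targets '[{"x": 0.05,"y": -0.8,"z": 0,"wx": 0,"wy": 0,"wz": 0,"claw": 0},{"x": 0.05,"y": -0.8,"z": 0,"wx": 0,"wy": 0,"wz": 0,"claw": 0},{"x": 0.05,"y": -0.8,"z": 0,"wx": 0,"wy": 0,"wz": 0,"claw": 0},{"x": 0.05,"y": -0.8,"z": 0,"wx": 0,"wy": 0,"wz": 0,"claw": 0},{"x": 0.05,"y": -0.8,"z": 0,"wx": 0,"wy": 0,"wz": 0,"claw": 0},{"x": 0.05,"y": -0.8,"z": 0,"wx": 0,"wy": 0,"wz": 0,"claw": 0},{"x": 0.05,"y": -0.8,"z": 0,"wx": 0,"wy": 0,"wz": 0,"claw": 0},{"x": 0.05,"y": -0.8,"z": 0,"wx": 0,"wy": 0,"wz": 0,"claw": 0},{"x": 0.05,"y": -0.8,"z": 0,"wx": 0,"wy": 0,"wz": 0,"claw": 0},{"x": 0.05,"y": -0.8,"z": 0,"wx": 0,"wy": 0,"wz": 0,"claw": 0}]'

```text
t: 56.4
position: [0.5511, 0.1546, 0.0263]
ee_rot: [[0.998, 0.064, 0.003], [0.064, -0.998, 0.004], [0.004, -0.003, -1.0]]
ft_force: [1.0, 5.5, 4.3]
grip_width: 0.0107
gripper_force: 59.2
```

Remaining about 8.2 cm to the front stop.

send_rows --targets '[{"x": 0.05,"y": -0.8,"z": 0,"wx": 0,"wy": 0,"wz": 0,"claw": 0},{"x": 0.05,"y": -0.8,"z": 0,"wx": 0,"wy": 0,"wz": 0,"claw": 0},{"x": 0.05,"y": -0.8,"z": 0,"wx": 0,"wy": 0,"wz": 0,"claw": 0},{"x": 0.05,"y": -0.8,"z": 0,"wx": 0,"wy": 0,"wz": 0,"claw": 0},{"x": 0.05,"y": -0.8,"z": 0,"wx": 0,"wy": 0,"wz": 0,"claw": 0},{"x": 0.05,"y": -0.8,"z": 0,"wx": 0,"wy": 0,"wz": 0,"claw": 0},{"x": 0,"y": -0.8,"z": 0,"wx": 0,"wy": 0,"wz": 0,"claw": 0},{"x": 0,"y": -0.7,"z": 0,"wx": 0,"wy": 0,"wz": 0,"claw": 0},{"x": 0,"y": -0.5,"z": 0,"wx": 0,"wy": 0,"wz": 0,"claw": 0},{"x": 0,"y": -0.3,"z": 0,"wx": 0,"wy": 0,"wz": 0,"claw": 0}]'

```text
t: 57.4
position: [0.556, 0.083, 0.0263]
ee_rot: [[0.998, 0.064, 0.007], [0.064, -0.998, 0.003], [0.007, -0.002, -1.0]]
ft_force: [6.7, 5.5, -0.6]
grip_width: 0.0114
gripper_force: 58.5
```

send_rows --targets '[{"x": 0,"y": -0.3,"z": 0,"wx": 0,"wy": 0,"wz": 0,"claw": 0},{"x": 0,"y": -0.3,"z": 0,"wx": 0,"wy": 0,"wz": 0,"claw": 0},{"x": 0,"y": -0.3,"z": 0,"wx": 0,"wy": 0,"wz": 0,"claw": 0},{"x": 0,"y": -0.3,"z": 0,"wx": 0,"wy": 0,"wz": 0,"claw": 0},{"x": 0,"y": -0.3,"z": 0,"wx": 0,"wy": 0,"wz": 0,"claw": 0},{"x": 0,"y": -0.2,"z": 0,"wx": 0,"wy": 0,"wz": 0,"claw": 0},{"x": 0,"y": 0,"z": 0,"wx": 0,"wy": 0,"wz": 0,"claw": 0},{"x": 0,"y": 0,"z": 0,"wx": 0,"wy": 0,"wz": 0,"claw": 0},{"x": 0,"y": 0,"z": 0,"wx": 0,"wy": 0,"wz": 0,"claw": 0},{"x": 0,"y": 0,"z": 0,"wx": 0,"wy": 0,"wz": 0,"claw": 0}]'

```text
t: 58.4
position: [0.5567, 0.0726, 0.0263]
ee_rot: [[0.998, 0.068, 0.008], [0.068, -0.998, 0.009], [0.009, -0.008, -1.0]]
ft_force: [7.6, 18.4, -4.4]
grip_width: 0.0111
gripper_force: 58.8
```

send_rows --targets '[{"x": 0,"y": 0.6,"z": 0,"wx": 0,"wy": 0,"wz": 0,"claw": 0},{"x": 0,"y": 0,"z": 0,"wx": 0,"wy": 0,"wz": 0,"claw": 0.2},{"x": 0,"y": 0,"z": 0,"wx": 0,"wy": 0,"wz": 0,"claw": 0.45},{"x": 0,"y": 0,"z": 0,"wx": 0,"wy": 0,"wz": 0,"claw": 0.45},{"x": 0,"y": 0,"z": 0,"wx": 0,"wy": 0,"wz": 0,"claw": 0.45},{"x": 0,"y": 0,"z": 1,"wx": 0,"wy": 0,"wz": 0,"claw": 0.45},{"x": 0,"y": 0,"z": 2,"wx": 0,"wy": 0,"wz": 0,"claw": 0.45},{"x": 0,"y": 0,"z": 3,"wx": 0,"wy": 0,"wz": 0,"claw": 0.45},{"x": 0,"y": 0,"z": 2,"wx": 0,"wy": 0,"wz": 0,"claw": 0.45},{"x": 0,"y": 0,"z": 0,"wx": 0,"wy": 0,"wz": 0,"claw": 0.45}]'

```text
t: 59.4
position: [0.5547, 0.0701, 0.1084]
ee_rot: [[0.998, 0.062, 0.006], [0.062, -0.998, 0.001], [0.006, -0.001, -1.0]]
ft_force: [-0.6, 0.9, -0.1]
grip_width: 0.0386
gripper_force: 0.0
```

```bash
cat >> h.py <<'E'
def boxrect(c,z,s=1500):
    t=topdown(c,.36,.68,-.26,.03,z,s); h=cv2.cvtColor(t,cv2.COLOR_BGR2HSV)
    m=cv2.inRange(h,(165,110,30),(180,255,200))|cv2.inRange(h,(0,110,30),(2,255,200))
    m[:int(.03*s)]=0  # skip remote side
    n,l,stt,_=cv2.connectedComponentsWithStats(m); k=1+np.argmax(stt[1:,4])
    r=cv2.minAreaRect(np.argwhere(l==k)[:,::-1].astype(np.float32))
    return .68-r[0][1]/s,.03-r[0][0]/s,np.array(r[1])/s,r[2]
E
python3 - <<'E'
from h import *
st(); c=cam("scene"); d=cam("side")
for n,k in (("scene",c),("side",d)):
  for z in (.03,): print(n,boxrect(k,z))
for b in blobs(c,.42,.68,.1,.36,.044): print(b)
E
```

```text
59.4 [0.5547 0.0701 0.1084] yaw 3.6 w 0.0386 F [-0.6  0.9 -0.1]
scene (0.520322011311849, -0.11497265625, array([0.22640641, 0.18037956]), 85.97173309326172)
side (0.40227439371744794, -0.0619560546875, array([0.00353813, 0.03999922]), 88.02507019042969)
('brown', 0.502, 0.1782, np.float32(0.0), [18, 64])
('red', 0.5968, 0.2341, np.float32(5.4), [64, 18])
('blue', 0.4922, 0.2757, np.float32(2.6), [65, 19])
```

send_rows --targets '[{"x": 0.9,"y": 4,"z": 0,"wx": 0,"wy": 0,"wz": 0,"claw": 0.45},{"x": 1,"y": 4,"z": 0,"wx": 0,"wy": 0,"wz": 0,"claw": 0.45},{"x": 1,"y": 4,"z": 0,"wx": 0,"wy": 0,"wz": 0,"claw": 0.45},{"x": 1,"y": 4,"z": 0,"wx": 0,"wy": 0,"wz": 0,"claw": 0.45},{"x": 0,"y": 0.2,"z": 0,"wx": 0,"wy": 0,"wz": 0,"claw": 0.45},{"x": 0,"y": 0,"z": 0,"wx": 0,"wy": 0,"wz": 0,"claw": 0.45},{"x": 0,"y": 0,"z": 0,"wx": 0,"wy": 0,"wz": 0,"claw": 0.45},{"x": 0,"y": 0,"z": 0,"wx": 0,"wy": 0,"wz": 0,"claw": 0.45},{"x": 0,"y": 0,"z": 0,"wx": 0,"wy": 0,"wz": 0,"claw": 0.45},{"x": 0,"y": 0,"z": 0,"wx": 0,"wy": 0,"wz": 0,"claw": 0.45}]'

```text
t: 60.5
position: [0.5915, 0.2311, 0.1052]
ee_rot: [[0.998, 0.062, -0.0], [0.062, -0.998, -0.0], [-0.0, 0.0, -1.0]]
ft_force: [-0.1, 1.1, 0.2]
grip_width: 0.0384
gripper_force: 0.0
```

send_rows --targets '[{"x": 0.3,"y": 0.2,"z": -2,"wx": 0,"wy": 0,"wz": 0,"claw": 0.45},{"x": 0,"y": 0,"z": -2,"wx": 0,"wy": 0,"wz": 0,"claw": 0.45},{"x": 0,"y": 0,"z": -2,"wx": 0,"wy": 0,"wz": 0,"claw": 0.45},{"x": 0,"y": 0,"z": -1.5,"wx": 0,"wy": 0,"wz": 0,"claw": 0.45},{"x": 0,"y": 0,"z": -0.7,"wx": 0,"wy": 0,"wz": 0,"claw": 0.45},{"x": 0,"y": 0,"z": -0.4,"wx": 0,"wy": 0,"wz": 0,"claw": 0.45},{"x": 0,"y": 0,"z": 0,"wx": 0,"wy": 0,"wz": 0,"claw": 0.45},{"x": 0,"y": 0,"z": 0,"wx": 0,"wy": 0,"wz": 0,"claw": 0.35},{"x": 0,"y": 0,"z": 0,"wx": 0,"wy": 0,"wz": 0,"claw": 0.25},{"x": 0,"y": 0,"z": 0,"wx": 0,"wy": 0,"wz": 0,"claw": 0.1}]'

```text
t: 61.5
position: [0.5952, 0.2342, 0.0203]
ee_rot: [[0.998, 0.063, 0.001], [0.063, -0.998, 0.001], [0.001, -0.001, -1.0]]
ft_force: [-1.8, -0.8, 5.4]
grip_width: 0.0211
gripper_force: 58.6
```

send_rows --targets '[{"x": 0,"y": 0,"z": 0,"wx": 0,"wy": 0,"wz": 0,"claw": 0.1},{"x": 0,"y": 0,"z": 0,"wx": 0,"wy": 0,"wz": 0,"claw": 0.1},{"x": 0,"y": 0,"z": 0,"wx": 0,"wy": 0,"wz": 0,"claw": 0.1},{"x": 0,"y": 0,"z": 0,"wx": 0,"wy": 0,"wz": 0,"claw": 0.1},{"x": 0,"y": 0,"z": 1,"wx": 0,"wy": 0,"wz": 0,"claw": 0.1},{"x": 0,"y": 0,"z": 3,"wx": 0,"wy": 0,"wz": 0,"claw": 0.1},{"x": 0,"y": 0,"z": 3,"wx": 0,"wy": 0,"wz": 0,"claw": 0.1},{"x": 0,"y": 0,"z": 2,"wx": 0,"wy": 0,"wz": 0,"claw": 0.1},{"x": 0,"y": 0,"z": 0,"wx": 0,"wy": 0,"wz": 0,"claw": 0.1},{"x": 0,"y": 0,"z": 0,"wx": 0,"wy": 0,"wz": 0,"claw": 0.1}]'

```text
t: 62.5
position: [0.5946, 0.2342, 0.1096]
ee_rot: [[0.998, 0.063, 0.001], [0.063, -0.998, 0.001], [0.001, -0.001, -1.0]]
ft_force: [-0.5, 0.6, -1.0]
grip_width: 0.0211
gripper_force: 58.9
```

send_rows --targets '[{"x": -0.3,"y": -2.8,"z": 0,"wx": 0,"wy": 0,"wz": 0,"claw": 0.1},{"x": -0.4,"y": -4,"z": 0,"wx": 0,"wy": 0,"wz": 0,"claw": 0.1},{"x": -0.4,"y": -4,"z": 0,"wx": 0,"wy": 0,"wz": 0,"claw": 0.1},{"x": -0.4,"y": -4,"z": 0,"wx": 0,"wy": 0,"wz": 0,"claw": 0.1},{"x": -0.4,"y": -4,"z": 0,"wx": 0,"wy": 0,"wz": 0,"claw": 0.1},{"x": -0.4,"y": -4,"z": 0,"wx": 0,"wy": 0,"wz": 0,"claw": 0.1},{"x": -0.4,"y": -4,"z": 0,"wx": 0,"wy": 0,"wz": 0,"claw": 0.1},{"x": -0.4,"y": -4,"z": 0,"wx": 0,"wy": 0,"wz": 0,"claw": 0.1},{"x": -0.2,"y": -3,"z": 0,"wx": 0,"wy": 0,"wz": 0,"claw": 0.1},{"x": 0,"y": -1,"z": 0,"wx": 0,"wy": 0,"wz": 0,"claw": 0.1}]'

```text
t: 63.5
position: [0.5596, -0.1184, 0.1082]
ee_rot: [[0.998, 0.057, -0.002], [0.057, -0.998, -0.002], [-0.002, 0.002, -1.0]]
ft_force: [-0.1, -1.0, -1.1]
grip_width: 0.0212
gripper_force: 58.9
```

send_rows --targets '[{"x": 0,"y": 0,"z": 0,"wx": 0,"wy": 0,"wz": 0,"claw": 0.1},{"x": 0,"y": 0,"z": -1,"wx": 0,"wy": 0,"wz": 0,"claw": 0.1},{"x": 0,"y": 0,"z": -2,"wx": 0,"wy": 0,"wz": 0,"claw": 0.1},{"x": 0,"y": 0,"z": -2,"wx": 0,"wy": 0,"wz": 0,"claw": 0.1},{"x": 0,"y": 0,"z": -2,"wx": 0,"wy": 0,"wz": 0,"claw": 0.1},{"x": 0,"y": 0,"z": -2,"wx": 0,"wy": 0,"wz": 0,"claw": 0.1},{"x": 0,"y": 0,"z": -1,"wx": 0,"wy": 0,"wz": 0,"claw": 0.1},{"x": 0,"y": 0,"z": -0.8,"wx": 0,"wy": 0,"wz": 0,"claw": 0.1},{"x": 0,"y": 0,"z": -0.6,"wx": 0,"wy": 0,"wz": 0,"claw": 0.1},{"x": 0,"y": 0,"z": 0,"wx": 0,"wy": 0,"wz": 0,"claw": 0.1}]'

```text
t: 64.5
position: [0.5613, -0.1135, -0.0053]
ee_rot: [[0.998, 0.063, -0.001], [0.063, -0.998, 0.0], [-0.001, -0.0, -1.0]]
ft_force: [0.1, 0.1, 0.1]
grip_width: 0.021
gripper_force: 58.9
```

send_rows --targets '[{"x": 0,"y": 0,"z": 0,"wx": 0,"wy": 0,"wz": 0,"claw": 0.1},{"x": 0,"y": 0,"z": 0,"wx": 0,"wy": 0,"wz": 0,"claw": 0.1},{"x": 0,"y": 0,"z": 0,"wx": 0,"wy": 0,"wz": 0,"claw": 0.3},{"x": 0,"y": 0,"z": 0,"wx": 0,"wy": 0,"wz": 0,"claw": 0.4},{"x": 0,"y": 0,"z": 0,"wx": 0,"wy": 0,"wz": 0,"claw": 0.45},{"x": 0,"y": 0,"z": 0,"wx": 0,"wy": 0,"wz": 0,"claw": 0.45},{"x": 0,"y": 0,"z": 1,"wx": 0,"wy": 0,"wz": 0,"claw": 0.45},{"x": 0,"y": 0,"z": 3,"wx": 0,"wy": 0,"wz": 0,"claw": 0.45},{"x": 0,"y": 0,"z": 4,"wx": 0,"wy": 0,"wz": 0,"claw": 0.45},{"x": 0,"y": 0,"z": 4,"wx": 0,"wy": 0,"wz": 0,"claw": 0.45}]'

```text
t: 65.5
position: [0.561, -0.114, 0.1168]
ee_rot: [[0.998, 0.063, -0.001], [0.063, -0.998, -0.0], [-0.001, -0.0, -1.0]]
ft_force: [0.7, -0.7, 0.1]
grip_width: 0.0381
gripper_force: 0.0
```

Run:
```python
from h import *
st(); c=cam("scene"); d=cam("side")
for k in (c,d):
  for b in blobs(k,.4,.64,-.23,.0,.016): print(b)
for b in blobs(c,.42,.68,.1,.36,.044): print("tray",b)
```

```text
65.5 [ 0.561  -0.114   0.1168] yaw 3.6 w 0.0381 F [ 0.7 -0.7  0.1]
('red', 0.5634, -0.1127, np.float32(5.4), [63, 16])
('brown', 0.561, -0.1149, np.float32(2.6), [44, 11])
tray ('brown', 0.502, 0.1782, np.float32(5.0), [64, 17])
tray ('blue', 0.4922, 0.2757, np.float32(2.6), [65, 19])
```

send_rows --targets '[{"x": -0.7,"y": 3,"z": 0,"wx": 0,"wy": 0,"wz": 0,"claw": 0.45},{"x": -0.8,"y": 4,"z": 0,"wx": 0,"wy": 0,"wz": 0,"claw": 0.45},{"x": -0.8,"y": 4,"z": 0,"wx": 0,"wy": 0,"wz": 0,"claw": 0.45},{"x": -0.8,"y": 4,"z": 0,"wx": 0,"wy": 0,"wz": 0,"claw": 0.45},{"x": -0.8,"y": 4,"z": 0,"wx": 0,"wy": 0,"wz": 0,"claw": 0.45},{"x": -0.8,"y": 4,"z": 0,"wx": 0,"wy": 0,"wz": 0,"claw": 0.45},{"x": -0.8,"y": 4,"z": 0,"wx": 0,"wy": 0,"wz": 0,"claw": 0.45},{"x": -0.8,"y": 2.1,"z": 0,"wx": 0,"wy": 0,"wz": 0,"claw": 0.45},{"x": 0,"y": 0,"z": 0,"wx": 0,"wy": 0,"wz": 0,"claw": 0.45},{"x": 0,"y": 0,"z": 0,"wx": 0,"wy": 0,"wz": 0,"claw": 0.45}]'

```text
t: 66.6
position: [0.4984, 0.1769, 0.1152]
ee_rot: [[0.998, 0.064, 0.0], [0.064, -0.998, -0.0], [0.0, 0.0, -1.0]]
ft_force: [-0.4, 0.2, -0.8]
grip_width: 0.0386
gripper_force: 0.0
```

send_rows --targets '[{"x": 0,"y": 0,"z": -2,"wx": 0,"wy": 0,"wz": 0,"claw": 0.45},{"x": 0,"y": 0,"z": -2,"wx": 0,"wy": 0,"wz": 0,"claw": 0.45},{"x": 0,"y": 0,"z": -2,"wx": 0,"wy": 0,"wz": 0,"claw": 0.45},{"x": 0,"y": 0,"z": -1,"wx": 0,"wy": 0,"wz": 0,"claw": 0.45},{"x": 0,"y": 0,"z": 0,"wx": 0,"wy": 0,"wz": 0,"claw": 0.45},{"x": 0,"y": 0,"z": 0,"wx": 0,"wy": 0,"wz": 0,"claw": 0.45},{"x": 0,"y": 0,"z": 0,"wx": 0,"wy": 0,"wz": 0,"claw": 0.45},{"x": 0,"y": 0,"z": 0,"wx": 0,"wy": 0,"wz": 0,"claw": 0.45},{"x": 0,"y": 0,"z": 0,"wx": 0,"wy": 0,"wz": 0,"claw": 0.45},{"x": 0,"y": 0,"z": 0,"wx": 0,"wy": 0,"wz": 0,"claw": 0.45}]'

```text
t: 67.6
position: [0.4987, 0.1771, 0.0454]
ee_rot: [[0.998, 0.063, 0.0], [0.063, -0.998, 0.0], [0.0, -0.0, -1.0]]
ft_force: [0.2, 0.6, 0.3]
grip_width: 0.0386
gripper_force: 0.0
```

send_rows --targets '[{"x": 0,"y": 0,"z": -1.2,"wx": 0,"wy": 0,"wz": 0,"claw": 0.45},{"x": 0,"y": 0,"z": -0.9,"wx": 0,"wy": 0,"wz": 0,"claw": 0.45},{"x": 0,"y": 0,"z": -0.5,"wx": 0,"wy": 0,"wz": 0,"claw": 0.45},{"x": 0,"y": 0,"z": 0,"wx": 0,"wy": 0,"wz": 0,"claw": 0.45},{"x": 0,"y": 0,"z": 0,"wx": 0,"wy": 0,"wz": 0,"claw": 0.3},{"x": 0,"y": 0,"z": 0,"wx": 0,"wy": 0,"wz": 0,"claw": 0.2},{"x": 0,"y": 0,"z": 0,"wx": 0,"wy": 0,"wz": 0,"claw": 0.1},{"x": 0,"y": 0,"z": 0,"wx": 0,"wy": 0,"wz": 0,"claw": 0.1},{"x": 0,"y": 0,"z": 0,"wx": 0,"wy": 0,"wz": 0,"claw": 0.1},{"x": 0,"y": 0,"z": 0,"wx": 0,"wy": 0,"wz": 0,"claw": 0.1}]'

```text
t: 68.6
position: [0.4987, 0.1771, 0.0193]
ee_rot: [[0.998, 0.063, 0.0], [0.063, -0.998, 0.0], [0.0, -0.0, -1.0]]
ft_force: [1.7, -0.8, 1.8]
grip_width: 0.0209
gripper_force: 58.9
```

send_rows --targets '[{"x": 0,"y": 0,"z": 1,"wx": 0,"wy": 0,"wz": 0,"claw": 0.1},{"x": 0,"y": 0,"z": 3,"wx": 0,"wy": 0,"wz": 0,"claw": 0.1},{"x": 0,"y": 0,"z": 3,"wx": 0,"wy": 0,"wz": 0,"claw": 0.1},{"x": 0,"y": 0,"z": 2,"wx": 0,"wy": 0,"wz": 0,"claw": 0.1},{"x": -0.4,"y": -3,"z": 0,"wx": 0,"wy": 0,"wz": 0,"claw": 0.1},{"x": -0.4,"y": -4,"z": 0,"wx": 0,"wy": 0,"wz": 0,"claw": 0.1},{"x": -0.4,"y": -4,"z": 0,"wx": 0,"wy": 0,"wz": 0,"claw": 0.1},{"x": -0.4,"y": -4,"z": 0,"wx": 0,"wy": 0,"wz": 0,"claw": 0.1},{"x": -0.4,"y": -4,"z": 0,"wx": 0,"wy": 0,"wz": 0,"claw": 0.1},{"x": -0.4,"y": -4,"z": 0,"wx": 0,"wy": 0,"wz": 0,"claw": 0.1}]'

```text
t: 69.6
position: [0.4742, -0.0545, 0.1098]
ee_rot: [[0.998, 0.063, 0.001], [0.063, -0.998, 0.0], [0.001, -0.0, -1.0]]
ft_force: [0.9, 0.1, -0.4]
grip_width: 0.0213
gripper_force: 58.9
```

send_rows --targets '[{"x": 0,"y": -4,"z": 0,"wx": 0,"wy": 0,"wz": 0,"claw": 0.1},{"x": 0,"y": -4,"z": 0,"wx": 0,"wy": 0,"wz": 0,"claw": 0.1},{"x": 0,"y": -3.2,"z": 0,"wx": 0,"wy": 0,"wz": 0,"claw": 0.1},{"x": 0,"y": 0,"z": 0,"wx": 0,"wy": 0,"wz": 0,"claw": 0.1},{"x": 0,"y": 0,"z": 0,"wx": 0,"wy": 0,"wz": 0,"claw": 0.1},{"x": 0,"y": 0,"z": 0,"wx": 0,"wy": 0,"wz": 0,"claw": 0.1},{"x": 0,"y": 0,"z": -1,"wx": 0,"wy": 0,"wz": 0,"claw": 0.1},{"x": 0,"y": 0,"z": -2,"wx": 0,"wy": 0,"wz": 0,"claw": 0.1},{"x": 0,"y": 0,"z": -1,"wx": 0,"wy": 0,"wz": 0,"claw": 0.1},{"x": 0,"y": 0,"z": 0,"wx": 0,"wy": 0,"wz": 0,"claw": 0.1}]'

```text
t: 70.6
position: [0.4732, -0.1639, 0.0675]
ee_rot: [[0.998, 0.064, -0.003], [0.064, -0.998, 0.001], [-0.003, -0.001, -1.0]]
ft_force: [0.3, -0.1, -0.0]
grip_width: 0.0213
gripper_force: 58.9
```

send_rows --targets '[{"x": 0,"y": 0,"z": -2,"wx": 0,"wy": 0,"wz": 0,"claw": 0.1},{"x": 0,"y": 0,"z": -2,"wx": 0,"wy": 0,"wz": 0,"claw": 0.1},{"x": 0,"y": 0,"z": -1.5,"wx": 0,"wy": 0,"wz": 0,"claw": 0.1},{"x": 0,"y": 0,"z": -1,"wx": 0,"wy": 0,"wz": 0,"claw": 0.1},{"x": 0,"y": 0,"z": -0.6,"wx": 0,"wy": 0,"wz": 0,"claw": 0.1},{"x": 0,"y": 0,"z": -0.4,"wx": 0,"wy": 0,"wz": 0,"claw": 0.1},{"x": 0,"y": 0,"z": 0,"wx": 0,"wy": 0,"wz": 0,"claw": 0.1},{"x": 0,"y": 0,"z": 0,"wx": 0,"wy": 0,"wz": 0,"claw": 0.1},{"x": 0,"y": 0,"z": 0,"wx": 0,"wy": 0,"wz": 0,"claw": 0.1},{"x": 0,"y": 0,"z": 0,"wx": 0,"wy": 0,"wz": 0,"claw": 0.1}]'

```text
t: 71.6
position: [0.4748, -0.165, -0.0056]
ee_rot: [[0.998, 0.063, 0.001], [0.063, -0.998, -0.0], [0.001, 0.0, -1.0]]
ft_force: [0.1, -0.0, -0.9]
grip_width: 0.0208
gripper_force: 58.9
```

send_rows --targets '[{"x": 0,"y": 0,"z": 0,"wx": 0,"wy": 0,"wz": 0,"claw": 0.3},{"x": 0,"y": 0,"z": 0,"wx": 0,"wy": 0,"wz": 0,"claw": 0.4},{"x": 0,"y": 0,"z": 0,"wx": 0,"wy": 0,"wz": 0,"claw": 0.45},{"x": 0,"y": 0,"z": 0,"wx": 0,"wy": 0,"wz": 0,"claw": 0.45},{"x": 0,"y": 0,"z": 1,"wx": 0,"wy": 0,"wz": 0,"claw": 0.45},{"x": 0,"y": 0,"z": 3,"wx": 0,"wy": 0,"wz": 0,"claw": 0.45},{"x": 0,"y": 0,"z": 4,"wx": 0,"wy": 0,"wz": 0,"claw": 0.45},{"x": 0,"y": 0,"z": 4,"wx": 0,"wy": 0,"wz": 0,"claw": 0.45},{"x": 0.2,"y": 2,"z": 0,"wx": 0,"wy": 0,"wz": 0,"claw": 0.45},{"x": 0.2,"y": 4,"z": 0,"wx": 0,"wy": 0,"wz": 0,"claw": 0.45}]'

```text
t: 72.6
position: [0.4797, -0.1076, 0.1165]
ee_rot: [[0.998, 0.057, 0.005], [0.057, -0.998, -0.002], [0.005, 0.002, -1.0]]
ft_force: [1.5, 0.3, -0.8]
grip_width: 0.0386
gripper_force: 0.0
```

send_rows --targets '[{"x": 0.2,"y": 4,"z": 0,"wx": 0,"wy": 0,"wz": 0,"claw": 0.45},{"x": 0.2,"y": 4,"z": 0,"wx": 0,"wy": 0,"wz": 0,"claw": 0.45},{"x": 0.2,"y": 4,"z": 0,"wx": 0,"wy": 0,"wz": 0,"claw": 0.45},{"x": 0.2,"y": 4,"z": 0,"wx": 0,"wy": 0,"wz": 0,"claw": 0.45},{"x": 0.2,"y": 4,"z": 0,"wx": 0,"wy": 0,"wz": 0,"claw": 0.45},{"x": 0.2,"y": 4,"z": 0,"wx": 0,"wy": 0,"wz": 0,"claw": 0.45},{"x": 0.1,"y": 4,"z": 0,"wx": 0,"wy": 0,"wz": 0,"claw": 0.45},{"x": 0,"y": 4,"z": 0,"wx": 0,"wy": 0,"wz": 0,"claw": 0.45},{"x": 0,"y": 4,"z": 0,"wx": 0,"wy": 0,"wz": 0,"claw": 0.45},{"x": 0,"y": 2,"z": 0,"wx": 0,"wy": 0,"wz": 0,"claw": 0.45}]'

```text
t: 73.6
position: [0.4907, 0.2796, 0.1148]
ee_rot: [[0.998, 0.067, 0.0], [0.067, -0.998, 0.002], [0.001, -0.002, -1.0]]
ft_force: [0.3, -0.8, -0.1]
grip_width: 0.0386
gripper_force: 0.0
```

send_rows --targets '[{"x": 0,"y": 0,"z": 0,"wx": 0,"wy": 0,"wz": 0,"claw": 0.45},{"x": 0,"y": 0,"z": -2,"wx": 0,"wy": 0,"wz": 0,"claw": 0.45},{"x": 0,"y": 0,"z": -2,"wx": 0,"wy": 0,"wz": 0,"claw": 0.45},{"x": 0,"y": 0,"z": -2,"wx": 0,"wy": 0,"wz": 0,"claw": 0.45},{"x": 0,"y": 0,"z": -1,"wx": 0,"wy": 0,"wz": 0,"claw": 0.45},{"x": 0,"y": 0,"z": 0,"wx": 0,"wy": 0,"wz": 0,"claw": 0.45},{"x": 0,"y": 0,"z": 0,"wx": 0,"wy": 0,"wz": 0,"claw": 0.45},{"x": 0,"y": 0,"z": 0,"wx": 0,"wy": 0,"wz": 0,"claw": 0.45},{"x": 0,"y": 0,"z": 0,"wx": 0,"wy": 0,"wz": 0,"claw": 0.45},{"x": 0,"y": 0,"z": 0,"wx": 0,"wy": 0,"wz": 0,"claw": 0.45}]'

```text
t: 74.6
position: [0.4918, 0.2753, 0.0447]
ee_rot: [[0.998, 0.063, 0.001], [0.063, -0.998, 0.001], [0.001, -0.001, -1.0]]
ft_force: [-0.0, -0.9, -0.1]
grip_width: 0.0384
gripper_force: 0.0
```

Run:
```python
from h import *
st(); c=cam("scene"); d=cam("side")
for k in (c,d):
  for b in blobs(k,.4,.64,-.23,.0,.016): print(b)
```

```text
74.6 [0.4918 0.2753 0.0447] yaw 3.6 w 0.0384 F [-0.  -0.9 -0.1]
('brown', 0.4781, -0.1633, np.float32(2.2), [64, 17])
('red', 0.5636, -0.1127, np.float32(4.8), [64, 16])
('brown', 0.4726, -0.1684, np.float32(4.6), [63, 21])
('red', 0.5515, -0.1176, np.float32(8.1), [50, 16])
```

send_rows --targets '[{"x": 0,"y": 0,"z": -1.2,"wx": 0,"wy": 0,"wz": 0,"claw": 0.45},{"x": 0,"y": 0,"z": -0.9,"wx": 0,"wy": 0,"wz": 0,"claw": 0.45},{"x": 0,"y": 0,"z": -0.5,"wx": 0,"wy": 0,"wz": 0,"claw": 0.45},{"x": 0,"y": 0,"z": 0,"wx": 0,"wy": 0,"wz": 0,"claw": 0.45},{"x": 0,"y": 0,"z": 0,"wx": 0,"wy": 0,"wz": 0,"claw": 0.3},{"x": 0,"y": 0,"z": 0,"wx": 0,"wy": 0,"wz": 0,"claw": 0.2},{"x": 0,"y": 0,"z": 0,"wx": 0,"wy": 0,"wz": 0,"claw": 0.1},{"x": 0,"y": 0,"z": 0,"wx": 0,"wy": 0,"wz": 0,"claw": 0.1},{"x": 0,"y": 0,"z": 0,"wx": 0,"wy": 0,"wz": 0,"claw": 0.1},{"x": 0,"y": 0,"z": 0,"wx": 0,"wy": 0,"wz": 0,"claw": 0.1}]'

```text
t: 75.7
position: [0.4916, 0.2751, 0.0183]
ee_rot: [[0.998, 0.063, 0.0], [0.063, -0.998, 0.0], [0.0, -0.0, -1.0]]
ft_force: [0.3, -0.3, 1.6]
grip_width: 0.0212
gripper_force: 58.9
```

send_rows --targets '[{"x": 0,"y": 0,"z": 1,"wx": 0,"wy": 0,"wz": 0,"claw": 0.1},{"x": 0,"y": 0,"z": 3,"wx": 0,"wy": 0,"wz": 0,"claw": 0.1},{"x": 0,"y": 0,"z": 3,"wx": 0,"wy": 0,"wz": 0,"claw": 0.1},{"x": 0,"y": 0,"z": 2,"wx": 0,"wy": 0,"wz": 0,"claw": 0.1},{"x": -0.4,"y": -3,"z": 0,"wx": 0,"wy": 0,"wz": 0,"claw": 0.1},{"x": -0.4,"y": -4,"z": 0,"wx": 0,"wy": 0,"wz": 0,"claw": 0.1},{"x": -0.4,"y": -4,"z": 0,"wx": 0,"wy": 0,"wz": 0,"claw": 0.1},{"x": -0.4,"y": -4,"z": 0,"wx": 0,"wy": 0,"wz": 0,"claw": 0.1},{"x": -0.4,"y": -4,"z": 0,"wx": 0,"wy": 0,"wz": 0,"claw": 0.1},{"x": -0.3,"y": -4,"z": 0,"wx": 0,"wy": 0,"wz": 0,"claw": 0.1}]'

```text
t: 76.7
position: [0.4682, 0.0435, 0.1088]
ee_rot: [[0.998, 0.063, 0.001], [0.063, -0.998, 0.0], [0.001, -0.0, -1.0]]
ft_force: [0.4, -0.4, 0.0]
grip_width: 0.0213
gripper_force: 58.9
```

send_rows --targets '[{"x": 0,"y": -4,"z": 0,"wx": 0,"wy": 0,"wz": 0,"claw": 0.1},{"x": 0,"y": -4,"z": 0,"wx": 0,"wy": 0,"wz": 0,"claw": 0.1},{"x": 0,"y": -4,"z": 0,"wx": 0,"wy": 0,"wz": 0,"claw": 0.1},{"x": 0,"y": 0,"z": 0,"wx": 0,"wy": 0,"wz": 0,"claw": 0.1},{"x": 0,"y": 0,"z": 0,"wx": 0,"wy": 0,"wz": 0,"claw": 0.1},{"x": 0,"y": 0,"z": 0,"wx": 0,"wy": 0,"wz": 0,"claw": 0.1},{"x": 0,"y": 0,"z": -1,"wx": 0,"wy": 0,"wz": 0,"claw": 0.1},{"x": 0,"y": 0,"z": -2,"wx": 0,"wy": 0,"wz": 0,"claw": 0.1},{"x": 0,"y": 0,"z": -1,"wx": 0,"wy": 0,"wz": 0,"claw": 0.1},{"x": 0,"y": 0,"z": 0,"wx": 0,"wy": 0,"wz": 0,"claw": 0.1}]'

```text
t: 77.7
position: [0.4671, -0.0741, 0.0665]
ee_rot: [[0.998, 0.064, -0.003], [0.064, -0.998, 0.0], [-0.003, -0.0, -1.0]]
ft_force: [-0.8, 0.7, 0.1]
grip_width: 0.0209
gripper_force: 58.9
```

send_rows --targets '[{"x": 0,"y": 0,"z": -2,"wx": 0,"wy": 0,"wz": 0,"claw": 0.1},{"x": 0,"y": 0,"z": -2,"wx": 0,"wy": 0,"wz": 0,"claw": 0.1},{"x": 0,"y": 0,"z": -1.5,"wx": 0,"wy": 0,"wz": 0,"claw": 0.1},{"x": 0,"y": 0,"z": -1,"wx": 0,"wy": 0,"wz": 0,"claw": 0.1},{"x": 0,"y": 0,"z": -0.6,"wx": 0,"wy": 0,"wz": 0,"claw": 0.1},{"x": 0,"y": 0,"z": -0.5,"wx": 0,"wy": 0,"wz": 0,"claw": 0.1},{"x": 0,"y": 0,"z": 0,"wx": 0,"wy": 0,"wz": 0,"claw": 0.1},{"x": 0,"y": 0,"z": 0,"wx": 0,"wy": 0,"wz": 0,"claw": 0.1},{"x": 0,"y": 0,"z": 0,"wx": 0,"wy": 0,"wz": 0,"claw": 0.1},{"x": 0,"y": 0,"z": 0,"wx": 0,"wy": 0,"wz": 0,"claw": 0.1}]'

```text
t: 78.7
position: [0.4688, -0.075, -0.0075]
ee_rot: [[0.998, 0.063, 0.001], [0.063, -0.998, -0.0], [0.001, 0.0, -1.0]]
ft_force: [0.8, -0.3, -0.1]
grip_width: 0.021
gripper_force: 58.9
```

send_rows --targets '[{"x": 0,"y": 0,"z": 0,"wx": 0,"wy": 0,"wz": 0,"claw": 0.3},{"x": 0,"y": 0,"z": 0,"wx": 0,"wy": 0,"wz": 0,"claw": 0.4},{"x": 0,"y": 0,"z": 0,"wx": 0,"wy": 0,"wz": 0,"claw": 0.45},{"x": 0,"y": 0,"z": 0,"wx": 0,"wy": 0,"wz": 0,"claw": 0.45},{"x": 0,"y": 0,"z": 1,"wx": 0,"wy": 0,"wz": 0,"claw": 0.45},{"x": 0,"y": 0,"z": 3,"wx": 0,"wy": 0,"wz": 0,"claw": 0.45},{"x": 0,"y": 0,"z": 4,"wx": 0,"wy": 0,"wz": 0,"claw": 0.45},{"x": 0,"y": 0,"z": 4,"wx": 0,"wy": 0,"wz": 0,"claw": 0.45},{"x": 0,"y": 4,"z": 2,"wx": 0,"wy": 0,"wz": 0,"claw": 0.45},{"x": 0,"y": 4,"z": 2,"wx": 0,"wy": 0,"wz": 0,"claw": 0.45}]'

```text
t: 79.7
position: [0.4689, 0.005, 0.1543]
ee_rot: [[0.998, 0.059, 0.002], [0.059, -0.998, 0.0], [0.002, -0.0, -1.0]]
ft_force: [1.2, 0.9, 0.0]
grip_width: 0.0385
gripper_force: 0.0
```

send_rows --targets '[{"x": 0,"y": 4,"z": 0,"wx": 0,"wy": 0,"wz": 0,"claw": 0.45},{"x": 0,"y": 4,"z": 0,"wx": 0,"wy": 0,"wz": 0,"claw": 0.45},{"x": 0,"y": 0,"z": 0,"wx": 0,"wy": 0,"wz": 0,"claw": 0.45},{"x": 0,"y": 0,"z": 0,"wx": 0,"wy": 0,"wz": 0,"claw": 0.45},{"x": 0,"y": 0,"z": 0,"wx": 0,"wy": 0,"wz": 0,"claw": 0.45},{"x": 0,"y": 0,"z": 0,"wx": 0,"wy": 0,"wz": 0,"claw": 0.45},{"x": 0,"y": 0,"z": 0,"wx": 0,"wy": 0,"wz": 0,"claw": 0.45},{"x": 0,"y": 0,"z": 0,"wx": 0,"wy": 0,"wz": 0,"claw": 0.45},{"x": 0,"y": 0,"z": 0,"wx": 0,"wy": 0,"wz": 0,"claw": 0.45},{"x": 0,"y": 0,"z": 0,"wx": 0,"wy": 0,"wz": 0,"claw": 0.45}]'

```text
t: 80.7
position: [0.4685, 0.0849, 0.1521]
ee_rot: [[0.998, 0.063, -0.0], [0.063, -0.998, -0.0], [-0.0, 0.0, -1.0]]
ft_force: [-1.3, 0.3, -0.5]
grip_width: 0.038
gripper_force: 0.0
```

Run:
```python
from h import *
st(); c=cam("scene"); d=cam("side")
for k in (c,d):
  for b in blobs(k,.4,.64,-.23,.0,.016): print(b)
a=cv2.resize(c["img"][120:280,180:520],(400,188)); 
w=cam("wrist")
big=np.vstack([cv2.resize(c["img"][130:290,180:500],(640,320),interpolation=cv2.INTER_CUBIC), cv2.resize(d["img"][110:280,200:440],(640,280))[:280]])
cv2.imwrite("pics/end.png",big)
```

```text
80.7 [0.4685 0.0849 0.1521] yaw 3.6 w 0.038 F [-1.3  0.3 -0.5]
('brown', 0.4781, -0.1632, np.float32(2.4), [64, 17])
('red', 0.5636, -0.1127, np.float32(4.8), [63, 16])
('blue', 0.4694, -0.0738, np.float32(4.1), [64, 17])
('brown', 0.4722, -0.1687, np.float32(4.6), [64, 22])
('red', 0.5514, -0.1177, np.float32(11.7), [51, 16])
('blue', 0.4646, -0.0792, np.float32(3.9), [63, 21])
```

View pics/end.png

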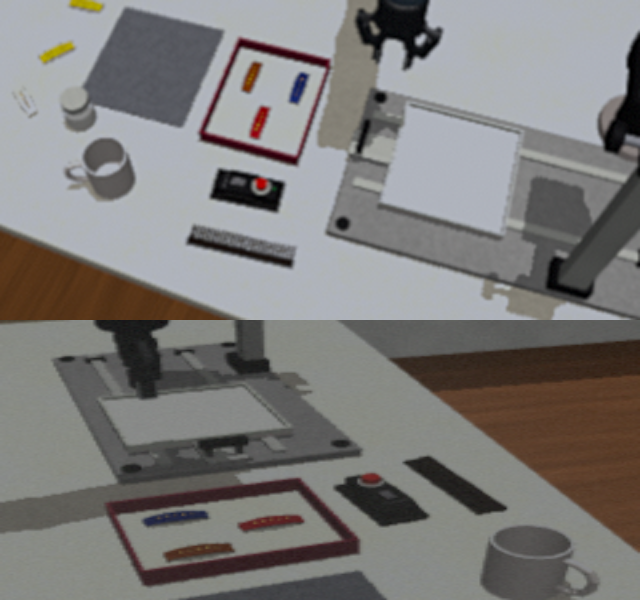

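All three clips lie flat and apart in the gift box: brown at crop (252,77), blue at (299,88) and red at (261,122). The tray is out, the release is up, and the jar, mug and comb have not moved.

```bash
python3 -c "
from bench import ctrl
print(ctrl.close_job())"
```

```text
the job is handed in; nothing more can be done
None
```

The job is handed in, with no verdict returned: the three clips that were there (brown, red, blue; no green) were photographed in the tray after a held half-press and now lie flat and apart in the gift box, with the tray out, the release up, and the jar, mug and comb in place.

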